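# Roll down the veneer strips of a worktop saver

## Robot

A 6-joint arm with a two-finger parallel gripper is mounted at the origin on a cart in front of the work surface, level with it; the furniture and walls round the work are solid. World frame = base frame: x ahead of the robot, y to its left, z up, the work surface at z = 0. Lengths are in m, angles in rad, forces in N, time in s.
With the tool pointing down it reaches from about 0.35 to 0.775 m from the base axis. Payload 7.3 kg.
Tool frame: the origin (TCP) lies at the very end of the fingers, on their centre line; the grasp point (between the pads) lies 19 mm behind it (env.pinch_z is the distance from the TCP to the grasp point, in m); z points along the fingers, y is the line along which they close (so a half turn about z gives the same grasp; the last joint's range is limited). The gripper opens to 92 mm and grips with 3 to 60 N. Pads are 19 mm wide; open, the fingers measure 130 mm over their backs; the gripper's body (75 mm by 190 mm) begins 47 mm behind the grasp point.
Start: joints at [1.192, 0.342, 1.524, -0, 1.275, -0.146], TCP at [0.121, 0.511, 0.193] pointing down, gripper open.
Joint ranges: [-2.53, 2.53], [-0.77, 2.02], [0.04, 2.7], [-1, 4.14], [0.28, 2.66], [-3.11, 3.11]. Speed limits (rad/s): [2.57, 2.57, 3.14, 3.14, 3.14, 3.14].

## Interface

Orientations are given as a rotation vector (axis times angle).
In Python, from bench import env, camera, camera_params, sign_off gives the robot as it stands.
- The arm moves only by the tool jog_arm, never from a script. Its argument "commands" is a list of rows, each an object with "gripper": the closure in counts, from 0 (fully open) to 255 (shut); "offset": the shift along the world's x, y, z in m, a list of three; "angular": the turn, a rotation vector about the world's x, y, z in rad, a list of three. In form: [{"gripper": gripper, "offset": [x, y, z], "angular": [ax, ay, az]}, ...]. A call has 1 to 12 rows; each row is the pose to reach, as a shift and turn from the pose commanded when the call began; what a row does not reach only later rows make up. A row lasts 1/12 s, in which the tool goes at most 41.7 mm and 7.16 degrees, less where a joint would pass 70% of its speed; a pose out of reach is approached as far as the arm can. A call with a gripper value outside its range is refused whole. The fingers move at their own pace and stop on an object; the grip force is fixed at half the most. Time passes only in rows, so rows that repeat a pose let the fingers close. It gives the time, the measured TCP pose, the force, the opening and the grip force at its end, in the units of the state.
- env.sense(): the state, without advancing time (a new reading comes with each control period).
- camera(name): name is "scene" or "top" or "wrist"; returns the picture (384x512x3 uint8, blue, green, red); there is no depth.
- camera_params(name): a dict with "camera_matrix" (3x3 intrinsics, pixels), "view" (4x4, takes a point from world to camera coordinates). Camera axes: x right, y up, looking along -z (the intrinsics and any distortion apply to the point x, -y, -z); pixel columns grow to the right and rows downward; lengths in m; the calibration is good to about 2 mm. A picture is of the moment at which its call begins: read the wrist's pose just before it. camera_params takes no time and is no camera call; for the wrist camera it gives the pose at the moment of the call.
- sign_off(): hands the job in; it is judged then, once.
The state is a dict: "time_s": time; "qpos": joint angles; "qd": joint speeds; "effort": joint torques, N m; "tcp_pos": TCP position; "ee_rot": TCP orientation; "force": force on the tool from outside, world axes, zero at the start; "ft_torque": the same for the moment, N m; "finger_gap": finger opening in m; "finger_force": force on a finger pad.
Only numpy, scipy, OpenCV 4.12 (cv2) and the standard library are available. Lean on these libraries where they do the work, as an engineer would, in place of code of your own. Each camera call takes 0.05 s, during which the arm holds its last target. There are 200 camera calls.

## Task

The veneer strips of the dark wooden tray stand proud of their tacky backing. Take the spice jar with the yellow cap off them and stand it upright on the bare worktop, then take the hand roller from its grey stand and roll it with steady, moderate pressure along both rows, without pressing the strips with the fingers, until every strip is fully home. Set the roller back upright in its stand, and leave the pepper mill, the grey shaker and the red-lidded jar where they are.

Things in the scene. Friction and masses are not known exactly. Their poses are not given: they have to be found in the camera images.
- tray: Fixed dark-wood tray (worktop saver), 196 mm long (its x) by 152 mm wide (its y), rim 15 mm high; origin under its centre on the worktop. In it lie two rows of five veneer strips, each 36 mm (x) by 64 mm (y): left row centred at y = +37 mm, right row at y = -37 mm. Tops of strips that are home are 24 mm above the worktop. Between the rows at y = 0 runs a rib 8 mm wide, top at 31 mm.
- dish_rack: Fixed wire dish rack with plates between tray and stand: 254 mm (x) by 350 mm (y), covering world x 0.36 to 0.61, y -0.21 to 0.14; origin on the worktop near its centre. Its plates stand higher, but below 0.25 m. Behind and left of the tray a mini oven with a bread basket on top, 0.37 m high in all, fills x > 0.50, y > 0.47; above, 0.70 m up, a wall shelf (x > 0.59, y > 0.32).
- caddy: Fixed white tea box at the right rear, 157 mm high, filling world x > 0.59, y -0.49 to -0.28. Above it a wall shelf fills x > 0.59, y < -0.08 from 0.32 m up.
- creamer: Fixed white teapot right of the stand, filling world x 0.43 to 0.60, y -0.63 to -0.43, with its lid 95 mm high.
- bed (a joint): Sink of the tray's spring-backed cork bed, which carries the strips and the rib, m: 0 at rest, negative when pressed down. It starts to sink at about 7 N and then takes 3 N per mm, to -0.008 at about 30 N; it springs back when unloaded.
- dock: Fixed grey stand of the roller, 100 x 100 mm, base 7 mm; origin under its centre on the worktop. Two rails along its x: 80 mm long, 14 mm wide, centred at y = +36 and -36 mm, tops 30 mm up. The roller's fork cheeks sit on the rails, its wheel hangs between them with 4 mm play to each side; it fits either way round. Docked, the grip block's centre is 95 mm above the worktop.
- roller_grip (a point): Centre of the wooden grip block on top of the loose hand roller: 18 mm thick (x), 62 mm long (y, parallel to the wheel's axle), 42 mm high. z up, x the direction in which it rolls. The wheel (44 mm diameter, 50 mm long) lies straight below, its lowest point 77 mm below this point.
- roller: The hand roller, 0.25 to 0.4 kg; origin at the lowest point of its orange-cored black wheel, axes as at roller_grip. Steel fork: cross plate 26 mm (x) by 68 mm (y), top face 56 mm above the origin; two cheeks, 44 mm long in x, outer faces at y = +-34 mm, flat undersides 12 mm above the origin.
- roller_wheel (a joint): Turn of the roller's wheel about its axle, rad, free running; 0 at the start, 22 mm of travel per rad.
- jar_center (a point): Centre (half-way up) of the loose spice jar with a yellow cap: round, 42 mm diameter, 96 mm high, 0.09 to 0.16 kg. It stands upright on the left row of strips at the start.
- jar: The same spice jar; origin at the centre of its underside, z up.
- strip_l1 (a joint): Strip centred at x = -72 mm of the tray, in the left row: how far it stands proud of its home height, m. 0 is home (flush), 0.006 the most, 0.0035 to 0.005 at the start; about 4 N on one strip pushes it down (two strips share the load at a joint), and it stays where it is pushed.
- strip_l2 (a joint): Strip centred at x = -36 mm of the tray, in the left row: how far it stands proud of its home height, m. 0 is home (flush), 0.006 the most, 0.0035 to 0.005 at the start; about 4 N on one strip pushes it down (two strips share the load at a joint), and it stays where it is pushed.
- strip_l3 (a joint): Strip centred at x = 0 mm of the tray, in the left row: how far it stands proud of its home height, m. 0 is home (flush), 0.006 the most, 0.0035 to 0.005 at the start; about 4 N on one strip pushes it down (two strips share the load at a joint), and it stays where it is pushed.
- strip_l4 (a joint): Strip centred at x = 36 mm of the tray, in the left row: how far it stands proud of its home height, m. 0 is home (flush), 0.006 the most, 0.0035 to 0.005 at the start; about 4 N on one strip pushes it down (two strips share the load at a joint), and it stays where it is pushed.
- strip_l5 (a joint): Strip centred at x = 72 mm of the tray, in the left row: how far it stands proud of its home height, m. 0 is home (flush), 0.006 the most, 0.0035 to 0.005 at the start; about 4 N on one strip pushes it down (two strips share the load at a joint), and it stays where it is pushed.
- strip_r1 (a joint): Strip centred at x = -72 mm of the tray, in the right row: how far it stands proud of its home height, m. 0 is home (flush), 0.006 the most, 0.0035 to 0.005 at the start; about 4 N on one strip pushes it down (two strips share the load at a joint), and it stays where it is pushed.
- strip_r2 (a joint): Strip centred at x = -36 mm of the tray, in the right row: how far it stands proud of its home height, m. 0 is home (flush), 0.006 the most, 0.0035 to 0.005 at the start; about 4 N on one strip pushes it down (two strips share the load at a joint), and it stays where it is pushed.
- strip_r3 (a joint): Strip centred at x = 0 mm of the tray, in the right row: how far it stands proud of its home height, m. 0 is home (flush), 0.006 the most, 0.0035 to 0.005 at the start; about 4 N on one strip pushes it down (two strips share the load at a joint), and it stays where it is pushed.
- strip_r4 (a joint): Strip centred at x = 36 mm of the tray, in the right row: how far it stands proud of its home height, m. 0 is home (flush), 0.006 the most, 0.0035 to 0.005 at the start; about 4 N on one strip pushes it down (two strips share the load at a joint), and it stays where it is pushed.
- strip_r5 (a joint): Strip centred at x = 72 mm of the tray, in the right row: how far it stands proud of its home height, m. 0 is home (flush), 0.006 the most, 0.0035 to 0.005 at the start; about 4 N on one strip pushes it down (two strips share the load at a joint), and it stays where it is pushed.
- mill_center (a point): Bystander, loose: centre (half-way up) of the dark wooden pepper mill, 58 mm diameter, 170 mm high; not to be disturbed.
- shaker_center (a point): Bystander, loose: centre (half-way up) of the grey shaker, 44 mm diameter, 90 mm high; not to be disturbed.
- peanut_jar_center (a point): Bystander, loose: centre (half-way up) of the squat jar with a red lid, 58 x 62 mm, 86 mm high; not to be disturbed.
Things that resemble listed ones, but are neither listed nor needed, are in the scene too. Leave any green look-alike of the roller alone.

How it is judged:
By the outcome, as a careful person would: the job done as asked, in the order asked, and still so for the second after the job is handed in, with the robot touching nothing.
It also fails if it takes over 72 s, if anything falls off the work surface, if the arm or the gripper's body presses on something with over 40 N, if the wrist force passes 120 N, or if a joint passes its speed limit or range.

## Working session

There is one attempt and no reset: what is moved stays moved. The work goes in short steps, Python scripts to look and compute and a tool call to move; the robot and the scene stay as the last step left them, time stands still between calls to the robot, and variables do not carry over. Pictures are saved under pics/ and viewed, at most 10 in all, crops included, and the job is handed in when it is done.

Besides the shell and the picture viewer there is one more tool, called after "Request:" as name(argument=value, ...), one argument or row to a line, values as JSON. jog_arm: Moves the arm, as the interface text tells. Its arguments: {"type":"object","properties":{"commands":{"type":"array"}},"required":["commands"]}

```bash
ls; mkdir -p pics; python3 - <<'E'
from bench import env,camera,camera_params
import cv2
for n in("scene","top"):
    cv2.imwrite(f"pics/{n}0.png",camera(n)); p=camera_params(n); print(n,p)
print(env.sense(), env.pinch_z)
E
```

```text
pics
scene {'camera_matrix': array([[470.79602434,   0.        , 255.37885319],
       [  0.        , 470.79602434, 185.76586687],
       [  0.        ,   0.        ,   1.        ]]), 'view': array([[ 0.8950339 , -0.44566531, -0.01722644, -0.45675149],
       [ 0.35620269,  0.69105473,  0.628938  , -0.19456504],
       [-0.26839143, -0.56905693,  0.77726459, -1.84611115],
       [ 0.        ,  0.        ,  0.        ,  1.        ]])}
top {'camera_matrix': array([[390.02558088,   0.        , 259.82616047],
       [  0.        , 390.02558088, 192.18971238],
       [  0.        ,   0.        ,   1.        ]]), 'view': array([[ 1.08263337e-03, -9.99984848e-01, -5.39742550e-03,
        -3.81452804e-02],
       [ 9.88534119e-01,  2.55226394e-04,  1.50997453e-01,
        -5.03884583e-01],
       [-1.50993787e-01, -5.49901414e-03,  9.88519417e-01,
        -1.29199726e+00],
       [ 0.00000000e+00,  0.00000000e+00,  0.00000000e+00,
         1.00000000e+00]])}
{'time_s': 0.1, 'qpos': array([ 1.19202234e+00,  3.42642626e-01,  1.52491662e+00, -1.46821008e-05,
        1.27537698e+00, -1.45992936e-01]), 'qd': array([-0.00171576, -0.00049809, -0.00215982,  0.00145311,  0.00053638,
        0.00046283]), 'effort': array([ 7.71225568e-04, -4.32000017e+01, -2.44692868e+01,  7.18236063e-02,
        5.26276231e-02, -3.28504063e-05]), 'tcp_pos': array([0.12093963, 0.51046971, 0.19242159]), 'ee_rot': array([-3.64780964e-01, -3.12000492e+00,  2.04375385e-03]), 'force': array([-0.48879675,  0.60285408,  0.18823064]), 'ft_torque': array([-0.02458938,  0.02740149, -0.01497484]), 'finger_force': 0.0, 'finger_gap': 0.09180237683381608} 0.0188
```

View pics/scene0.png

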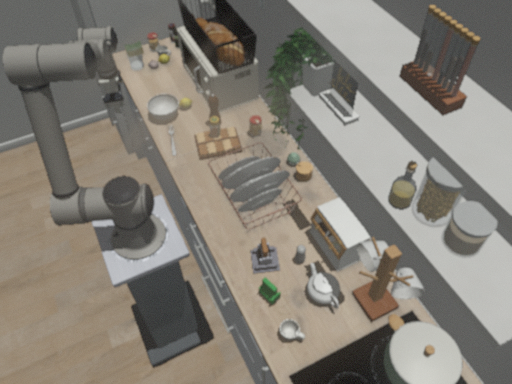

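View pics/top0.png

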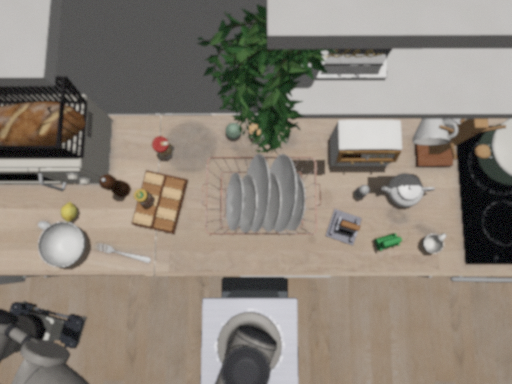

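The top view shows the tray at (160,201), the yellow-cap jar at (143,197), the mill at (115,186) and the red-lid jar at (160,145). The dock and roller are at (344,227), the shaker at (362,191) and the green look-alike at (387,242). I'll enlarge the crops.

```bash
cat > h.py <<'E'
import numpy as np,cv2
from bench import env,camera,camera_params
def ray(n,uv,z,p=None):
    p=p or camera_params(n);K=p["camera_matrix"];V=p["view"]
    d=np.linalg.inv(K)@[uv[0],uv[1],1]; d=V[:3,:3].T@[d[0],-d[1],-d[2]]
    c=-V[:3,:3].T@V[:3,3]; return c+d*(z-c[2])/d[2]
def proj(n,P,p=None):
    p=p or camera_params(n);P=np.atleast_2d(P);V=p["view"]
    c=P@V[:3,:3].T+V[:3,3]; c=c*[1,-1,-1]; q=c@p["camera_matrix"].T; return q[:,:2]/q[:,2:]
E
python3 - <<'E'
import cv2,numpy as np
t=cv2.imread("pics/top0.png")
def crop(x,y,w,s): return cv2.resize(t[y:y+w,x:x+w],(s,s),interpolation=cv2.INTER_CUBIC)
cv2.imwrite("pics/crop0.png",np.hstack([crop(95,145,100,400),crop(310,175,100,400)]))
E
```

```text
(no output)
```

View pics/crop0.png

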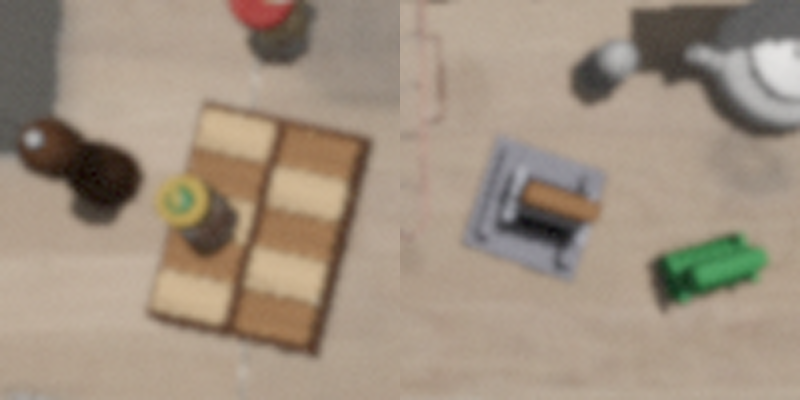

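The crop shows the tray corners clearly, as well as the jar cap at crop (184,200), the dock square and the wooden grip running parallel to it.

```bash
python3 - <<'E'
from h import *
L=lambda x,y:((x+.5)/4+95-.5,(y+.5)/4+145-.5)
R=lambda x,y:((x-400+.5)/4+310-.5,(y+.5)/4+175-.5)
def quad(pts,z):
    P=np.array([ray("top",p,z) for p in pts])[:,:2]
    c=P.mean(0); print(P.round(4).tolist(),"c",c.round(4))
    for i in range(4):
        d=P[(i+1)%4]-P[i]; print(np.linalg.norm(d).round(4),np.degrees(np.arctan2(d[1],d[0])).round(1))
print("tray");quad([L(205,102),L(371,138),L(318,353),L(148,315)],.015)
print("dock");quad([R(503,135),R(608,172),R(572,282),R(465,243)],.007)
print("griptop",[ray("top",R(*p),.116)[:2].round(4) for p in((528,180),(603,203),(563,192))])
print("jar cap",ray("top",L(184,199),.124)); print("mill top",ray("top",L(47,145),.17)); print("shaker top",ray("top",R(618,60),.09));print("red top",ray("top",L(262,5),.086))
print("fork",ray("top",L(-40,420),0))
E
```

```text
tray
[[0.5856, 0.362], [0.5535, 0.2154], [0.3666, 0.2553], [0.399, 0.4025]] c [0.4762 0.3088]
0.1501 -102.3
0.1911 167.9
0.1508 77.6
0.191 -12.3
dock
[[0.452, -0.2995], [0.4199, -0.3891], [0.3258, -0.3548], [0.3589, -0.2644]] c [ 0.3892 -0.327 ]
0.0952 -109.7
0.1002 160.0
0.0963 69.9
0.0995 -20.7
griptop [array([ 0.4041, -0.2977]), array([ 0.3859, -0.3564]), array([ 0.3946, -0.3251])]
jar cap [0.48364715 0.34201107 0.124     ]
mill top [0.51900356 0.43548519 0.17      ]
shaker top [ 0.5045752  -0.37961493  0.09      ]
red top [0.65355549 0.29628322 0.086     ]
fork [0.30968778 0.56497005 0.        ]
```

```bash
python3 - <<'E'
from h import *
print(proj("top",[[.30,.27,0],[.32,.2,0],[.25,.27,0],[.30,.33,0]]).round(0))
print([ray("top",p,0)[:2].round(3) for p in((150,275),(100,247),(150,262))])
E
```

```text
[[170. 253.]
 [191. 247.]
 [170. 267.]
 [153. 253.]]
[array([0.224, 0.336]), array([0.319, 0.513]), array([0.268, 0.338])]
```

Request:
jog_arm(
  commands=[
    {"gripper":0,"offset":[0.03,-0.014,0.0],"angular":[0,0,-0.12]},
    {"gripper":0,"offset":[0.067,-0.03,0.0],"angular":[0,0,-0.24]},
    {"gripper":0,"offset":[0.1,-0.047,0.0],"angular":[0,0,-0.36]},
    {"gripper":0,"offset":[0.133,-0.062,0.0],"angular":[0,0,-0.48]},
    {"gripper":0,"offset":[0.167,-0.078,0.0],"angular":[0,0,-0.6]},
    {"gripper":0,"offset":[0.2,-0.093,0.0],"angular":[0,0,-0.72]},
    {"gripper":0,"offset":[0.233,-0.11,0.0],"angular":[0,0,-0.84]},
    {"gripper":0,"offset":[0.267,-0.124,0.0],"angular":[0,0,-0.96]},
    {"gripper":0,"offset":[0.3,-0.14,0.0],"angular":[0,0,-1.08]},
    {"gripper":0,"offset":[0.32,-0.15,0.0],"angular":[0,0,-1.2]},
    {"gripper":0,"offset":[0.33,-0.154,0.0],"angular":[0,0,-1.32]},
    {"gripper":0,"offset":[0.33,-0.154,0.0],"angular":[0,0,-1.43]},
  ],
)

```text
time_s: 1.1
tcp_pos: [0.4534, 0.3551, 0.1921]
ee_rot: [2.331, 2.106, -0.001]
force: [-1.1, 0.0, -0.7]
finger_gap: 0.0916
finger_force: 0.0
```

```bash
python3 - <<'E'
from h import *
p=camera_params("wrist"); im=camera("wrist"); cv2.imwrite("pics/w1.png",im)
np.savez("w1.npz",K=p["camera_matrix"],V=p["view"])
print(proj("wrist",[[.484,.342,.124],[.484,.342,.076],[.484,.342,.028]],p), env.sense()["tcp_pos"])
E
```

```text
[[291.98027096 208.22106145]
 [286.87469684 195.14806859]
 [283.07643584 185.42249461]] [0.45225033 0.35573323 0.1921981 ]
```

View pics/w1.png

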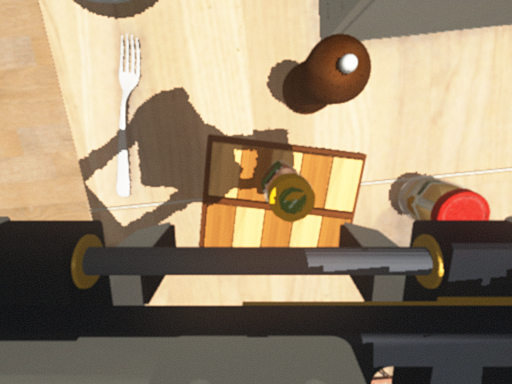

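The wrist view shows the cap centre at (292,198), the tray's left corners at (211,136) and (365,156), and the rib running from (205,199) to (352,216).

```bash
python3 - <<'E'
from h import *
d=np.load("w1.npz");p={"camera_matrix":d["K"],"view":d["V"]}
print("cap",ray("w",(292,198),.124,p), ray("w",(282,184),.076,p))
a,b=ray("w",(211,136),.015,p),ray("w",(365,156),.015,p);print(a,b,np.linalg.norm(b-a),np.degrees(np.arctan2(*(b-a)[1::-1])))
t=np.radians(-12.2);m=(a+b)/2;print("centre",m[:2]-.076*np.array([-np.sin(t),np.cos(t)]))
a,b=ray("w",(205,199),.031,p),ray("w",(352,216),.031,p);print("rib",a,b,np.degrees(np.arctan2(*(b-a)[1::-1])))
print("pmill",ray("w",(348,64),.17,p))
E
```

```text
cap [0.48469339 0.35146739 0.124     ] [0.47984643 0.35446473 0.076     ]
[0.40344857 0.40827    0.015     ] [0.58725805 0.36573735 0.015     ] 0.18866624139705848 -13.028670363010939
centre [0.47929263 0.31272007]
rib [0.38841064 0.33532869 0.031     ] [0.56501804 0.29593358 0.031     ] -12.574870927494787
pmill [0.5235402  0.45123407 0.17      ]
```

```bash
python3 - <<'E'
from h import *
s=cv2.imread("pics/scene0.png"); c=s[95:175,175:275]
cv2.imwrite("pics/s0c.png",cv2.resize(c,(800,640),interpolation=cv2.INTER_CUBIC)[:600])
f=lambda P:((proj("scene",P)-[175,95])*8+3.5).round(0).tolist()
print("cap top/wrist",f([[.4836,.342,.124],[.4847,.3515,.124]]))
t=np.radians(-12.4);R=np.array([[np.cos(t),-np.sin(t)],[np.sin(t),np.cos(t)]])
for c in([.4762,.3088],[.4793,.3127]):
    print(f([[*(R@[x,y]+c),.015] for x,y in((-.098,.076),(.098,.076),(.098,-.076),(-.098,-.076))]))
t=cv2.imread("pics/top0.png")
T=lambda P:((proj("top",P)-[95,145])*4+1.5).round(0).tolist()
print("top jar/mill from wrist",T([[.4847,.3515,.124],[.5235,.4512,.17]]))
E
```

```text
cap top/wrist [[322.0, 199.0], [317.0, 188.0]]
[[157.0, 321.0], [489.0, 259.0], [548.0, 443.0], [202.0, 510.0]]
[[160.0, 315.0], [491.0, 253.0], [550.0, 436.0], [205.0, 503.0]]
top jar/mill from wrist [[172.0, 198.0], [27.0, 139.0]]
```

View pics/s0c.png

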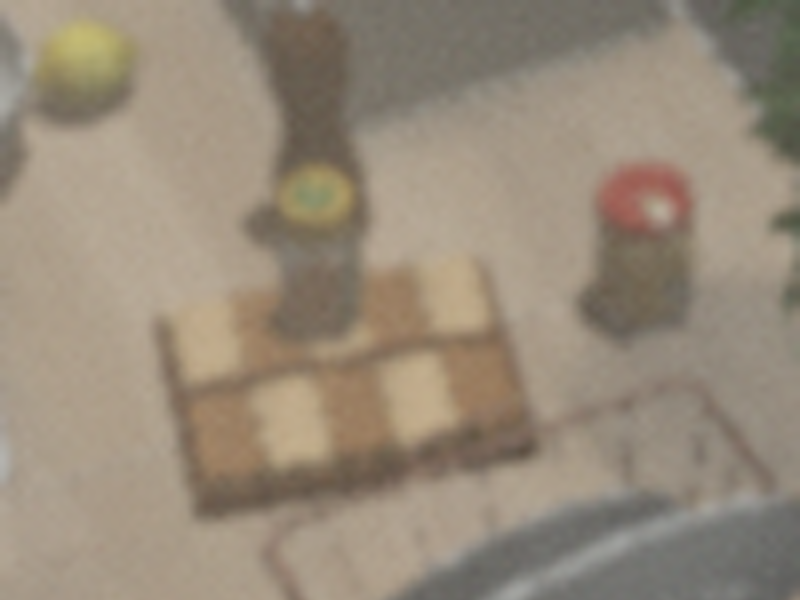

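The scene view agrees with the jar at about (0.4835, 0.3465): its cap is at crop (316,195). Next: move over the jar, then descend.

Request:
jog_arm(
  commands=[
    {"gripper":0,"offset":[0.016,-0.005,0],"angular":[0,0,-0.06]},
    {"gripper":0,"offset":[0.031,-0.0095,0],"angular":[0,0,-0.11]},
    {"gripper":0,"offset":[0.031,-0.0095,-0.02],"angular":[0,0,-0.11]},
    {"gripper":0,"offset":[0.031,-0.0095,-0.05],"angular":[0,0,-0.11]},
    {"gripper":0,"offset":[0.031,-0.0095,-0.08],"angular":[0,0,-0.11]},
    {"gripper":0,"offset":[0.031,-0.0095,-0.11],"angular":[0,0,-0.11]},
    {"gripper":0,"offset":[0.031,-0.0095,-0.123],"angular":[0,0,-0.11]},
    {"gripper":0,"offset":[0.031,-0.0095,-0.123],"angular":[0,0,-0.11]},
  ],
)

```text
time_s: 1.82
tcp_pos: [0.4792, 0.3462, 0.066]
ee_rot: [-2.43, -1.989, 0.012]
force: [-1.0, -0.3, 0.0]
finger_gap: 0.0918
finger_force: 0.0
```

Request:
jog_arm(
  commands=[
    {"gripper":100,"offset":[0,0,0],"angular":[0,0,0]},
    {"gripper":140,"offset":[0,0,0],"angular":[0,0,0]},
    {"gripper":180,"offset":[0,0,0],"angular":[0,0,0]},
    {"gripper":180,"offset":[0,0,0],"angular":[0,0,0]},
    {"gripper":180,"offset":[0,0,0],"angular":[0,0,0]},
    {"gripper":180,"offset":[0,0,0],"angular":[0,0,0]},
  ],
)

```text
time_s: 2.32
tcp_pos: [0.4824, 0.3475, 0.0708]
ee_rot: [2.434, 1.986, 0.002]
force: [0.2, 0.1, -0.0]
finger_gap: 0.0561
finger_force: 0.0
```

Request:
jog_arm(
  commands=[
    {"gripper":180,"offset":[0,0,0],"angular":[0,0,0]},
    {"gripper":180,"offset":[0,0,0],"angular":[0,0,0]},
    {"gripper":180,"offset":[0,0,0],"angular":[0,0,0]},
    {"gripper":180,"offset":[0,0,0],"angular":[0,0,0]},
    {"gripper":180,"offset":[0,0,0],"angular":[0,0,0]},
  ],
)

```text
time_s: 2.73
tcp_pos: [0.4822, 0.3474, 0.0701]
ee_rot: [2.434, 1.986, 0.0]
force: [0.6, 0.3, 0.6]
finger_gap: 0.041
finger_force: 29.7
```

Request:
jog_arm(
  commands=[
    {"gripper":180,"offset":[0,0,0.02],"angular":[0,0,0]},
    {"gripper":180,"offset":[0,0,0.04],"angular":[0,0,0]},
    {"gripper":180,"offset":[-0.02,-0.012,0.05],"angular":[0,0,0]},
    {"gripper":180,"offset":[-0.045,-0.026,0.05],"angular":[0,0,0]},
    {"gripper":180,"offset":[-0.07,-0.041,0.05],"angular":[0,0,0]},
    {"gripper":180,"offset":[-0.095,-0.056,0.05],"angular":[0,0,0]},
    {"gripper":180,"offset":[-0.12,-0.07,0.05],"angular":[0,0,0]},
    {"gripper":180,"offset":[-0.145,-0.085,0.05],"angular":[0,0,0]},
    {"gripper":180,"offset":[-0.168,-0.098,0.045],"angular":[0,0,0]},
    {"gripper":180,"offset":[-0.182,-0.107,0.03],"angular":[0,0,0]},
    {"gripper":180,"offset":[-0.182,-0.107,0.01],"angular":[0,0,0]},
    {"gripper":180,"offset":[-0.182,-0.107,-0.01],"angular":[0,0,0]},
  ],
)

```text
time_s: 3.73
tcp_pos: [0.2995, 0.2401, 0.06]
ee_rot: [2.434, 1.986, 0.003]
force: [0.5, 0.1, -2.6]
finger_gap: 0.0407
finger_force: 29.8
```

Request:
jog_arm(
  commands=[
    {"gripper":180,"offset":[0,0,-0.008],"angular":[0,0,0]},
    {"gripper":180,"offset":[0,0,-0.0145],"angular":[0,0,0]},
    {"gripper":180,"offset":[0,0,-0.0165],"angular":[0,0,0]},
    {"gripper":180,"offset":[0,0,-0.0165],"angular":[0,0,0]},
    {"gripper":180,"offset":[0,0,-0.0165],"angular":[0,0,0]},
    {"gripper":180,"offset":[0,0,-0.0165],"angular":[0,0,0]},
  ],
)

```text
time_s: 4.23
tcp_pos: [0.3007, 0.2407, 0.0441]
ee_rot: [2.434, 1.986, 0.002]
force: [-0.4, 0.9, -1.5]
finger_gap: 0.0407
finger_force: 29.8
```

Request:
jog_arm(
  commands=[
    {"gripper":180,"offset":[0,0,-0.001],"angular":[0,0,0]},
    {"gripper":180,"offset":[0,0,-0.001],"angular":[0,0,0]},
    {"gripper":180,"offset":[0,0,-0.001],"angular":[0,0,0]},
  ],
)

```text
time_s: 4.48
tcp_pos: [0.3002, 0.2404, 0.0427]
ee_rot: [2.434, 1.986, 0.001]
force: [0.1, 0.8, -0.9]
finger_gap: 0.0408
finger_force: 29.8
```

Request:
jog_arm(
  commands=[
    {"gripper":180,"offset":[0,0,-0.001],"angular":[0,0,0]},
    {"gripper":180,"offset":[0,0,-0.001],"angular":[0,0,0]},
    {"gripper":180,"offset":[0,0,-0.001],"angular":[0,0,0]},
  ],
)

```text
time_s: 4.73
tcp_pos: [0.3003, 0.2407, 0.0423]
ee_rot: [2.434, 1.986, 0.002]
force: [-2.6, 0.4, 8.3]
finger_gap: 0.0405
finger_force: 29.8
```

Request:
jog_arm(
  commands=[
    {"gripper":120,"offset":[0,0,0],"angular":[0,0,0]},
    {"gripper":0,"offset":[0,0,0],"angular":[0,0,0]},
    {"gripper":0,"offset":[0,0,0],"angular":[0,0,0]},
    {"gripper":0,"offset":[0,0,0],"angular":[0,0,0]},
    {"gripper":0,"offset":[0,0,0],"angular":[0,0,0]},
    {"gripper":0,"offset":[0,0,0.02],"angular":[0,0,0]},
    {"gripper":0,"offset":[0,0,0.05],"angular":[0,0,0]},
    {"gripper":0,"offset":[0,0,0.085],"angular":[0,0,0]},
    {"gripper":0,"offset":[0.01,0,0.12],"angular":[0,0,0]},
    {"gripper":0,"offset":[0.03,-0.01,0.16],"angular":[0,0,0]},
    {"gripper":0,"offset":[0.05,-0.03,0.19],"angular":[0,0,0]},
    {"gripper":0,"offset":[0.07,-0.05,0.215],"angular":[0,0,0]},
  ],
)

```text
time_s: 5.73
tcp_pos: [0.3706, 0.1903, 0.259]
ee_rot: [2.431, 1.988, 0.004]
force: [0.6, 1.2, -0.5]
finger_gap: 0.0918
finger_force: 0.0
```

Request:
jog_arm(
  commands=[
    {"gripper":0,"offset":[0.01,-0.03,0.025],"angular":[0,0,0]},
    {"gripper":0,"offset":[0.02,-0.06,0.035],"angular":[0,0,0]},
    {"gripper":0,"offset":[0.03,-0.09,0.035],"angular":[0,0,0]},
    {"gripper":0,"offset":[0.03,-0.13,0.035],"angular":[0,0,0]},
    {"gripper":0,"offset":[0.03,-0.17,0.035],"angular":[0,0,-0.02]},
    {"gripper":0,"offset":[0.03,-0.21,0.035],"angular":[0,0,-0.04]},
    {"gripper":0,"offset":[0.03,-0.25,0.035],"angular":[0,0,-0.06]},
    {"gripper":0,"offset":[0.03,-0.29,0.035],"angular":[0,0,-0.08]},
    {"gripper":0,"offset":[0.03,-0.33,0.035],"angular":[0,0,-0.1]},
    {"gripper":0,"offset":[0.03,-0.37,0.035],"angular":[0,0,-0.12]},
    {"gripper":0,"offset":[0.025,-0.41,0.035],"angular":[0,0,-0.13]},
    {"gripper":0,"offset":[0.02,-0.44,0.03],"angular":[0,0,-0.13]},
  ],
)

```text
time_s: 6.73
tcp_pos: [0.3897, -0.2529, 0.2868]
ee_rot: [2.558, 1.82, -0.0]
force: [0.3, 0.8, -0.0]
finger_gap: 0.0917
finger_force: 0.0
```

Request:
jog_arm(
  commands=[
    {"gripper":0,"offset":[0,-0.03,0],"angular":[0,0,0]},
    {"gripper":0,"offset":[0,-0.06,0],"angular":[0,0,0]},
    {"gripper":0,"offset":[-0.01,-0.09,0],"angular":[0,0,0]},
    {"gripper":0,"offset":[-0.02,-0.12,0],"angular":[0,0,0]},
    {"gripper":0,"offset":[-0.02,-0.12,0],"angular":[0,0,0]},
    {"gripper":0,"offset":[-0.02,-0.12,0],"angular":[0,0,0]},
  ],
)

```text
time_s: 7.23
tcp_pos: [0.3694, -0.3706, 0.2857]
ee_rot: [-2.559, -1.819, -0.0]
force: [-0.2, -0.1, 0.7]
finger_gap: 0.0917
finger_force: 0.0
```

```bash
python3 - <<'E'
from h import *
p=camera_params("wrist"); im=camera("wrist"); 
np.savez("w2.npz",K=p["camera_matrix"],V=p["view"]);cv2.imwrite("pics/w2full.png",im)
print(env.sense()["tcp_pos"],env.sense()["ee_rot"],proj("w",[[.391,-.327,.116]],p))
cv2.imwrite("pics/w2.png",cv2.resize(im[:270,100:420],(800,675),interpolation=cv2.INTER_CUBIC)[:600])
E
```

```text
[ 0.36984797 -0.36950514  0.2859901 ] [-2.55805751e+00 -1.82141311e+00 -7.46329068e-04] [[262.50327857 136.34432947]]
```

View pics/w2.png

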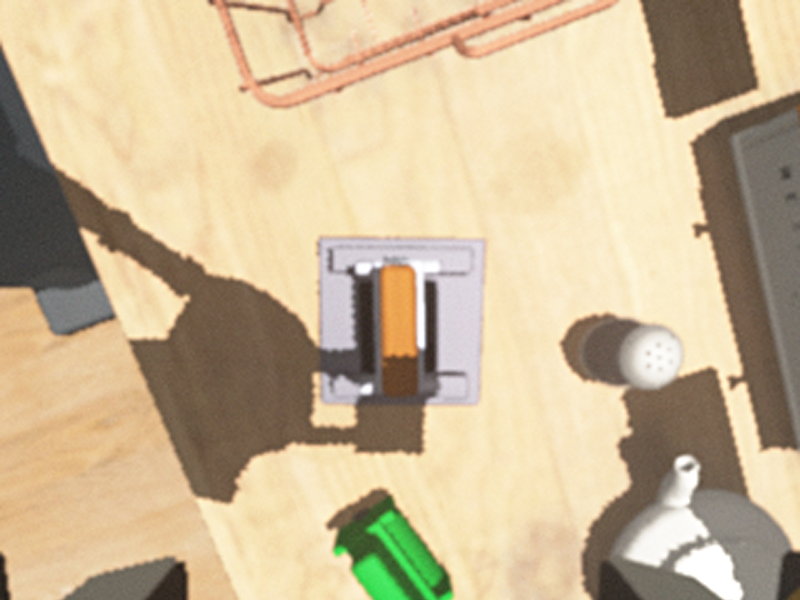

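The wrist view shows the grip's top face at crop x 382–416, y 264–394, and the dock square spanning (319,238) to (482,404). The green look-alike is at (390,550) and the shaker at (655,355).

```bash
python3 - <<'E'
from h import *
d=np.load("w2.npz");p={"camera_matrix":d["K"],"view":d["V"]}
f=lambda x,y,z:ray("w",((x+.5)/2.5-.5+100,(y+.5)/2.5-.5),z,p)[:2]
A=lambda v:np.degrees(np.arctan2(v[1],v[0])).round(1)
for pts,z in(([(382,264),(416,265),(416,394),(383,395)],.116),([(319,238),(486,239),(481,405),(320,403)],.007)):
    P=np.array([f(*q,z) for q in pts]);print(P.mean(0),[ (np.linalg.norm(P[(i+1)%4]-P[i]).round(4),A(P[(i+1)%4]-P[i])) for i in range(4)])
print("shaker",f(655,355,.09),"green",f(390,550,.08))
from scipy.spatial.transform import Rotation as S
R=S.from_rotvec(env.sense()["ee_rot"]).as_matrix();print("close",A(R[:2,1]),"z",R[:,2])
E
```

```text
[ 0.38916407 -0.32111079] [(np.float64(0.0156), np.float64(-20.7)), (np.float64(0.0593), np.float64(-108.7)), (np.float64(0.0158), np.float64(162.6)), (np.float64(0.0602), np.float64(71.1))]
[ 0.39112889 -0.32155198] [(np.float64(0.0992), np.float64(-19.4)), (np.float64(0.0988), np.float64(-109.2)), (np.float64(0.1008), np.float64(160.2)), (np.float64(0.0982), np.float64(69.9))]
shaker [ 0.50758442 -0.37587011] green [ 0.34529347 -0.43342834]
close -19.1 z [-3.88381379e-04  1.36496178e-03 -9.99998993e-01]
```

Request:
jog_arm(
  commands=[
    {"gripper":0,"offset":[0.01,0.025,0],"angular":[0,0,-0.012]},
    {"gripper":0,"offset":[0.02,0.0465,-0.01],"angular":[0,0,-0.012]},
    {"gripper":0,"offset":[0.02,0.0465,-0.035],"angular":[0,0,-0.012]},
    {"gripper":0,"offset":[0.02,0.0465,-0.065],"angular":[0,0,-0.012]},
    {"gripper":0,"offset":[0.02,0.0465,-0.095],"angular":[0,0,-0.012]},
    {"gripper":0,"offset":[0.02,0.0465,-0.125],"angular":[0,0,-0.012]},
    {"gripper":80,"offset":[0.02,0.0465,-0.155],"angular":[0,0,-0.012]},
    {"gripper":80,"offset":[0.02,0.0465,-0.18],"angular":[0,0,-0.012]},
    {"gripper":80,"offset":[0.02,0.0465,-0.198],"angular":[0,0,-0.012]},
    {"gripper":80,"offset":[0.02,0.0465,-0.204],"angular":[0,0,-0.012]},
    {"gripper":80,"offset":[0.02,0.0465,-0.204],"angular":[0,0,-0.012]},
    {"gripper":80,"offset":[0.02,0.0465,-0.204],"angular":[0,0,-0.012]},
  ],
)

```text
time_s: 8.28
tcp_pos: [0.3908, -0.3229, 0.0835]
ee_rot: [2.567, 1.809, 0.0]
force: [0.3, 0.8, 0.2]
finger_gap: 0.0636
finger_force: 0.0
```

Request:
jog_arm(
  commands=[
    {"gripper":255,"offset":[0,0,0],"angular":[0,0,0]},
    {"gripper":255,"offset":[0,0,0],"angular":[0,0,0]},
    {"gripper":255,"offset":[0,0,0],"angular":[0,0,0]},
    {"gripper":255,"offset":[0,0,0],"angular":[0,0,0]},
    {"gripper":255,"offset":[0,0,0],"angular":[0,0,0]},
    {"gripper":255,"offset":[0,0,0],"angular":[0,0,0]},
    {"gripper":255,"offset":[0,0,0],"angular":[0,0,0]},
    {"gripper":255,"offset":[0,0,0],"angular":[0,0,0]},
    {"gripper":255,"offset":[0,0,0],"angular":[0,0,0]},
    {"gripper":255,"offset":[0,0,0],"angular":[0,0,0]},
  ],
)

```text
time_s: 9.12
tcp_pos: [0.3901, -0.3233, 0.084]
ee_rot: [2.568, 1.808, -0.0]
force: [-3.3, 3.8, 16.8]
finger_gap: 0.0025
finger_force: 8.4
```

```bash
python3 - <<'E'
from h import *
w=camera("wrist");s=camera("scene")
cv2.imwrite("pics/w3.png",np.hstack([cv2.resize(w,(400,300)),cv2.resize(s[205:295,215:335],(400,300),interpolation=cv2.INTER_CUBIC)]))
print(env.sense())
E
```

```text
{'time_s': 9.2167, 'qpos': array([-8.43116312e-01,  4.26064938e-01,  1.72755373e+00,  5.46714608e-05,
        9.86214302e-01, -4.99223480e-01]), 'qd': array([ 0.00211263, -0.00326981, -0.00118184,  0.00151813, -0.00172335,
        0.00085331]), 'effort': array([-4.44498304e-01, -3.57842088e+01, -1.83261895e+01,  2.92136348e-03,
       -1.41514175e+00,  1.00712530e-04]), 'tcp_pos': array([ 0.39040698, -0.32340377,  0.08431617]), 'ee_rot': array([2.56737470e+00, 1.80755158e+00, 3.86031142e-04]), 'force': array([-2.18888386,  3.10550156, 16.52130308]), 'ft_torque': array([0.57070424, 0.63343737, 0.02789032]), 'finger_force': 7.97857038114036, 'finger_gap': 0.0003289196519917621}
```

View pics/w3.png

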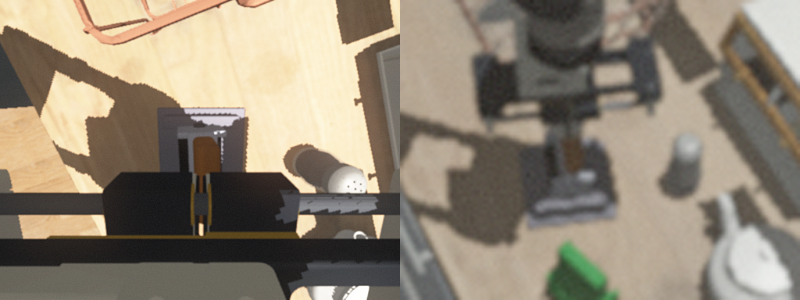

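The fingers closed to almost nothing, with about 16 N upward on them. The grip is visible beside them at (205,155) in the left half. I'll work out its actual pose from that view.

```bash
python3 - <<'E'
from h import *
p=camera_params("wrist");w=camera("wrist")
hsv=cv2.cvtColor(w,cv2.COLOR_BGR2HSV)
m=((hsv[...,0]<15)|(hsv[...,0]>172))&(hsv[...,1]>110)&(hsv[...,2]>25)
m[:150]=0;m[260:]=0;m[:,:200]=0;m[:,330:]=0
for r in range(160,260,6):
    c=np.where(m[r])[0]; print(r,len(c),(c.min(),c.max()) if len(c) else "")
for z in(.06,.08,.1,.116):
    print(z,[ray("w",q,z,p)[:2].round(4) for q in((247,176),(279,176),(263,224))])
print("tcp",proj("w",[env.sense()["tcp_pos"]],p))
print(proj("w",[[.39,-.322,.116],[.3996,-.294,.116],[.389,-.323,.116],[.4,-.292,.074]],p))
E
```

```text
160 0 
166 0 
172 0 
178 24 (np.int64(249), np.int64(273))
184 31 (np.int64(248), np.int64(278))
190 34 (np.int64(248), np.int64(281))
196 28 (np.int64(250), np.int64(281))
202 31 (np.int64(249), np.int64(281))
208 33 (np.int64(249), np.int64(282))
214 27 (np.int64(249), np.int64(282))
220 22 (np.int64(249), np.int64(280))
226 2 (np.int64(256), np.int64(257))
232 2 (np.int64(256), np.int64(257))
238 4 (np.int64(252), np.int64(262))
244 1 (np.int64(257), np.int64(257))
250 0 
256 0 
0.06 [array([ 0.3928, -0.295 ]), array([ 0.4147, -0.3029]), array([ 0.3916, -0.3337])]
0.08 [array([ 0.3947, -0.2918]), array([ 0.4145, -0.2989]), array([ 0.3935, -0.3269])]
0.1 [array([ 0.3966, -0.2885]), array([ 0.4144, -0.2949]), array([ 0.3955, -0.32  ])]
0.116 [array([ 0.398 , -0.2859]), array([ 0.4142, -0.2917]), array([ 0.3971, -0.3145])]
tcp [[257.10291498 223.12851833]]
[[255.56690961 239.76551217]
 [254.8308118  188.93458018]
 [254.5039749  241.86269414]
 [254.76154985 172.09733568]]
```

```bash
python3 - <<'E'
from h import *
w=camera("wrist");s=camera("scene")
a=cv2.resize(w[120:270,190:340],(400,400),interpolation=cv2.INTER_CUBIC)
a=cv2.convertScaleAbs(a,alpha=1.8,beta=10)
b=cv2.resize(s[225:280,240:295],(400,400),interpolation=cv2.INTER_CUBIC)
cv2.imwrite("pics/w4.png",np.hstack([a,cv2.convertScaleAbs(b,alpha=1.6)]))
E
```

```text
(no output)
```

View pics/w4.png

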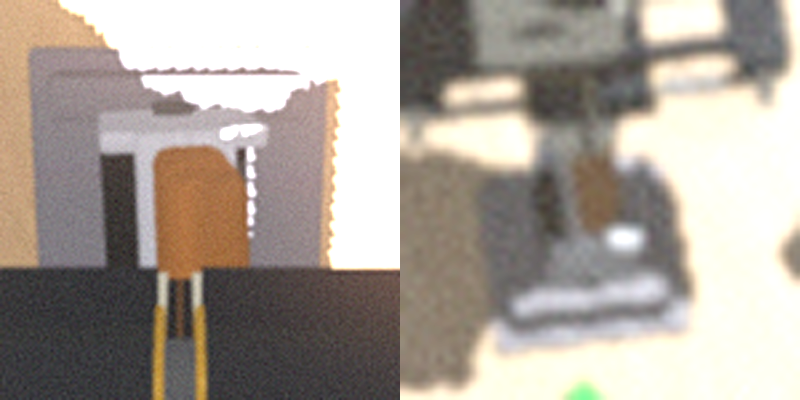

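The roller looks upright in the dock, but the fingers aren't holding the block. I'll open, back off to the earlier viewing pose and compare.

Request:
jog_arm(
  commands=[
    {"gripper":80,"offset":[0,0,0],"angular":[0,0,0]},
    {"gripper":80,"offset":[0,0,0],"angular":[0,0,0]},
    {"gripper":80,"offset":[0,0,0],"angular":[0,0,0]},
    {"gripper":60,"offset":[0,0,0],"angular":[0,0,0]},
    {"gripper":60,"offset":[0,0,0.02],"angular":[0,0,0]},
    {"gripper":40,"offset":[0,0,0.05],"angular":[0,0,0]},
    {"gripper":0,"offset":[0,0,0.08],"angular":[0,0,0]},
    {"gripper":0,"offset":[0,0,0.12],"angular":[0,0,0]},
    {"gripper":0,"offset":[0,0,0.16],"angular":[0,0,0]},
    {"gripper":0,"offset":[0,0,0.2],"angular":[0,0,0]},
    {"gripper":0,"offset":[-0.01,-0.025,0.204],"angular":[0,0,0.012]},
    {"gripper":0,"offset":[-0.02,-0.0465,0.204],"angular":[0,0,0.012]},
  ],
)

```text
time_s: 10.37
tcp_pos: [0.3712, -0.3709, 0.29]
ee_rot: [2.549, 1.823, 0.0]
force: [0.2, -1.2, -1.0]
finger_gap: 0.0758
finger_force: 0.0
```

Request:
jog_arm(
  commands=[
    {"gripper":0,"offset":[0,0,0],"angular":[0,0,0]},
    {"gripper":0,"offset":[0,0,0],"angular":[0,0,0]},
    {"gripper":0,"offset":[0,0,0],"angular":[0,0,0]},
  ],
)

```text
time_s: 10.62
tcp_pos: [0.3701, -0.3691, 0.2859]
ee_rot: [-2.557, -1.822, -0.001]
force: [0.0, 0.3, -0.1]
finger_gap: 0.0907
finger_force: 0.0
```

```bash
python3 - <<'E'
from h import *
p=camera_params("wrist"); im=camera("wrist");s=camera("scene");t=camera("top")
np.savez("w5.npz",K=p["camera_matrix"],V=p["view"])
cv2.imwrite("pics/w5full.png",im);cv2.imwrite("pics/s5full.png",s);cv2.imwrite("pics/t5full.png",t)
c=lambda i,x,y,n:cv2.resize(i[y:y+n,x:x+n],(400,400),interpolation=cv2.INTER_CUBIC)
print(env.sense()["tcp_pos"],"cam",-p["view"][:3,:3].T@p["view"][:3,3],"look",-p["view"][2,:3], p["camera_matrix"][0,0])
cv2.imwrite("pics/w5.png",np.hstack([c(im,215,80,100),c(s,235,225,60)]))
E
```

```text
[ 0.37041467 -0.36884363  0.28625471] cam [ 0.39216872 -0.3057371   0.47705929] look [-0.08108548 -0.2311813  -0.96952584] 300.9561001812514
```

View pics/w5.png

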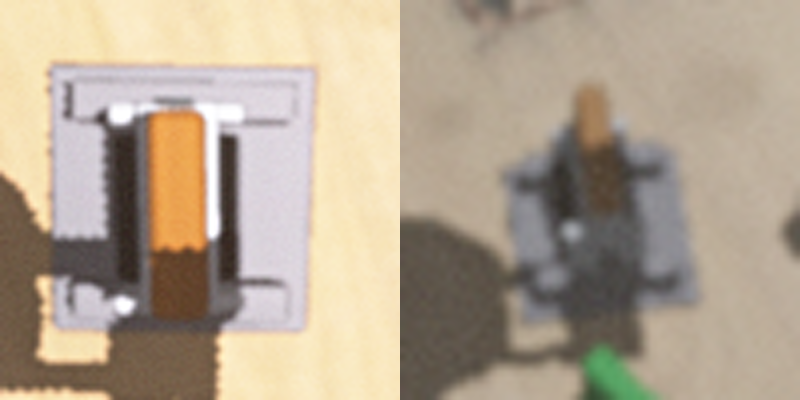

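The roller is upright and essentially unmoved: grip at crop x 148–207, y 108–318 (wrist) and far end at (592,85) (scene). I'll triangulate its actual height.

```bash
python3 - <<'E'
from h import *
d=np.load("w5.npz");p={"camera_matrix":d["K"],"view":d["V"]}
W=lambda x,y:((x+.5)/4-.5+215,(y+.5)/4-.5+80)
S=lambda x,y:((x-400+.5)*.15-.5+235,(y+.5)*.15-.5+225)
for z in(.07,.085,.1,.116):
    a,b=[ray("w",W(*q),z,p) for q in((177,110),(178,317))]
    l,r=[ray("w",W(*q),z,p) for q in((148,230),(207,230))]
    q=proj("scene",[a,b]); e=((q-[235,225]+.5)/.15+[400,0]).round(0).tolist()
    T=((proj("top",[a,b])-[310,175]+.5)*4+[400,0]).round(0).tolist()
    print(z,a.round(4),b.round(4),"len",np.linalg.norm(a-b).round(4),"wid",np.linalg.norm(l-r).round(4),"scene",e,"top",T)
E
```

```text
0.07 [ 0.3991 -0.2912  0.07  ] [ 0.3777 -0.3549  0.07  ] len 0.0672 wid 0.0196 scene [[592.0, 121.0], [610.0, 227.0]] top [[509.0, 191.0], [588.0, 217.0]]
0.085 [ 0.3988 -0.2917  0.085 ] [ 0.3782 -0.353   0.085 ] len 0.0647 wid 0.0189 scene [[592.0, 108.0], [609.0, 209.0]] top [[514.0, 190.0], [590.0, 216.0]]
0.1 [ 0.3986 -0.2922  0.1   ] [ 0.3787 -0.3512  0.1   ] len 0.0623 wid 0.0182 scene [[592.0, 94.0], [609.0, 192.0]] top [[518.0, 189.0], [592.0, 214.0]]
0.116 [ 0.3983 -0.2928  0.116 ] [ 0.3793 -0.3493  0.116 ] len 0.0596 wid 0.0174 scene [[591.0, 79.0], [608.0, 173.0]] top [[523.0, 188.0], [595.0, 212.0]]
```

All three cameras put the grip block where I expected, with its top about 0.11 m up, so the fingertips must have slid over its top edge. I'll go back deeper, with the fingers wider than the fork, and watch the force and gap.

Request:
jog_arm(
  commands=[
    {"gripper":80,"offset":[0.01,0.024,0],"angular":[0,0,-0.012]},
    {"gripper":80,"offset":[0.019,0.047,-0.01],"angular":[0,0,-0.012]},
    {"gripper":80,"offset":[0.019,0.047,-0.035],"angular":[0,0,-0.012]},
    {"gripper":80,"offset":[0.019,0.047,-0.065],"angular":[0,0,-0.012]},
    {"gripper":80,"offset":[0.019,0.047,-0.095],"angular":[0,0,-0.012]},
    {"gripper":80,"offset":[0.019,0.047,-0.125],"angular":[0,0,-0.012]},
    {"gripper":80,"offset":[0.019,0.047,-0.155],"angular":[0,0,-0.012]},
    {"gripper":80,"offset":[0.019,0.047,-0.185],"angular":[0,0,-0.012]},
    {"gripper":80,"offset":[0.019,0.047,-0.204],"angular":[0,0,-0.012]},
    {"gripper":80,"offset":[0.019,0.047,-0.208],"angular":[0,0,-0.012]},
    {"gripper":80,"offset":[0.019,0.047,-0.212],"angular":[0,0,-0.012]},
    {"gripper":80,"offset":[0.019,0.047,-0.212],"angular":[0,0,-0.012]},
  ],
)

```text
time_s: 11.77
tcp_pos: [0.3895, -0.3226, 0.0749]
ee_rot: [2.568, 1.809, 0.0]
force: [1.2, 0.5, 0.2]
finger_gap: 0.0631
finger_force: 0.0
```

Request:
jog_arm(
  commands=[
    {"gripper":150,"offset":[0,0,0],"angular":[0,0,0]},
    {"gripper":180,"offset":[0,0,0],"angular":[0,0,0]},
    {"gripper":200,"offset":[0,0,0],"angular":[0,0,0]},
    {"gripper":200,"offset":[0,0,0],"angular":[0,0,0]},
    {"gripper":200,"offset":[0,0,0],"angular":[0,0,0]},
  ],
)

```text
time_s: 12.18
tcp_pos: [0.3893, -0.3229, 0.0751]
ee_rot: [2.568, 1.808, 0.0]
force: [0.6, 0.1, 0.2]
finger_gap: 0.0344
finger_force: 0.0
```

Request:
jog_arm(
  commands=[
    {"gripper":212,"offset":[0,0,0],"angular":[0,0,0]},
    {"gripper":212,"offset":[0,0,0],"angular":[0,0,0]},
    {"gripper":212,"offset":[0,0,0],"angular":[0,0,0]},
    {"gripper":212,"offset":[0,0,0],"angular":[0,0,0]},
  ],
)

```text
time_s: 12.52
tcp_pos: [0.3891, -0.3226, 0.0746]
ee_rot: [2.569, 1.808, 0.0]
force: [-0.6, 1.1, 1.7]
finger_gap: 0.0178
finger_force: 29.9
```

Request:
jog_arm(
  commands=[
    {"gripper":120,"offset":[0,0,0],"angular":[0,0,0]},
    {"gripper":100,"offset":[0,0,0],"angular":[0,0,0]},
    {"gripper":100,"offset":[0,0,0],"angular":[0,0,0]},
    {"gripper":100,"offset":[0,0,0],"angular":[0,0,0]},
    {"gripper":100,"offset":[0,0,-0.003],"angular":[0,0,0]},
    {"gripper":100,"offset":[0,0,-0.006],"angular":[0,0,0]},
    {"gripper":100,"offset":[0,0,-0.01],"angular":[0,0,0]},
    {"gripper":100,"offset":[0,0,-0.012],"angular":[0,0,0]},
    {"gripper":100,"offset":[0,0,-0.012],"angular":[0,0,0]},
  ],
)

```text
time_s: 13.27
tcp_pos: [0.3888, -0.3222, 0.0618]
ee_rot: [-2.568, -1.808, 0.0]
force: [-0.8, 0.2, -0.3]
finger_gap: 0.0554
finger_force: 0.0
```

Request:
jog_arm(
  commands=[
    {"gripper":160,"offset":[0,0,0],"angular":[0,0,0]},
    {"gripper":190,"offset":[0,0,0],"angular":[0,0,0]},
    {"gripper":212,"offset":[0,0,0],"angular":[0,0,0]},
    {"gripper":212,"offset":[0,0,0],"angular":[0,0,0]},
    {"gripper":212,"offset":[0,0,0],"angular":[0,0,0]},
    {"gripper":212,"offset":[0,0,0],"angular":[0,0,0]},
    {"gripper":212,"offset":[0,0,0],"angular":[0,0,0]},
    {"gripper":212,"offset":[0,0,0],"angular":[0,0,0]},
  ],
)

```text
time_s: 13.93
tcp_pos: [0.3891, -0.3227, 0.0626]
ee_rot: [2.569, 1.808, 0.0]
force: [0.1, -0.4, 1.0]
finger_gap: 0.0175
finger_force: 29.9
```

The block is held: gap 17.5 mm, 30 N. I'll lift the roller straight up.

Request:
jog_arm(
  commands=[
    {"gripper":212,"offset":[0,0,0.005],"angular":[0,0,0]},
    {"gripper":212,"offset":[0,0,0.015],"angular":[0,0,0]},
    {"gripper":212,"offset":[0,0,0.035],"angular":[0,0,0]},
    {"gripper":212,"offset":[0,0,0.06],"angular":[0,0,0]},
    {"gripper":212,"offset":[0,0,0.09],"angular":[0,0,0]},
    {"gripper":212,"offset":[0,0,0.12],"angular":[0,0,0]},
    {"gripper":212,"offset":[0,0,0.15],"angular":[0,0,0]},
    {"gripper":212,"offset":[0,0,0.18],"angular":[0,0,0]},
    {"gripper":212,"offset":[0,0,0.21],"angular":[0,0,0]},
    {"gripper":212,"offset":[0,0,0.235],"angular":[0,0,0]},
    {"gripper":212,"offset":[0,0,0.25],"angular":[0,0,0]},
    {"gripper":212,"offset":[0,0,0.255],"angular":[0,0,0]},
  ],
)

```text
time_s: 14.93
tcp_pos: [0.3895, -0.3231, 0.3211]
ee_rot: [2.564, 1.805, 0.001]
force: [-0.3, 0.2, -2.7]
finger_gap: 0.0181
finger_force: 29.9
```

```bash
python3 - <<'E'
from h import *
s=env.sense();print(s["tcp_pos"],s["force"],s["finger_gap"],s["finger_force"])
p=camera_params("wrist");w=camera("wrist");c=camera("scene");t=camera("top")
f=lambda i,x,y,a,b:cv2.resize(i[y:y+b,x:x+a],(400,300),interpolation=cv2.INTER_CUBIC)
cv2.imwrite("pics/w6full.png",w);cv2.imwrite("pics/s6.png",c);cv2.imwrite("pics/t6.png",t)
x,y=proj("scene",[[.389,-.322,.36]])[0].astype(int)
cv2.imwrite("pics/w6.png",np.vstack([np.hstack([f(w,110,80,280,210),f(c,x-50,y-20,100,75)]),np.hstack([f(t,300,160,100,75),f(c,190,95,100,75)])]))
E
```

```text
[ 0.38953226 -0.32307627  0.32112627] [-0.29534667  0.24410234 -2.73418502] 0.018090369561028653 29.941744208335876
```

View pics/w6.png

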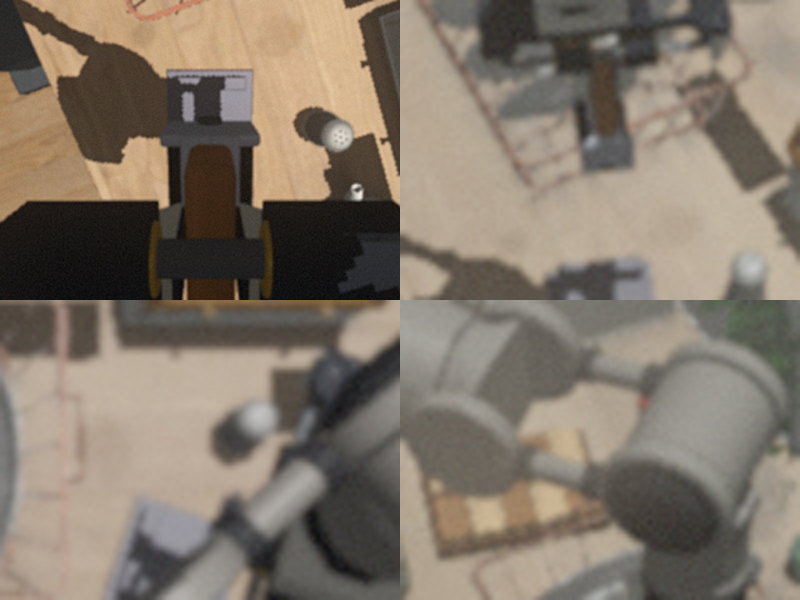

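The roller hangs straight and centred in the fingers (wrist quadrant, block at (210,190)), and the dock below is empty. I'm carrying it over the rack to the tray.

Request:
jog_arm(
  commands=[
    {"gripper":212,"offset":[0.005,0.01,0],"angular":[0,0,0.01]},
    {"gripper":212,"offset":[0.01,0.03,0],"angular":[0,0,0.02]},
    {"gripper":212,"offset":[0.015,0.06,0],"angular":[0,0,0.03]},
    {"gripper":212,"offset":[0.02,0.09,0],"angular":[0,0,0.04]},
    {"gripper":212,"offset":[0.025,0.125,0],"angular":[0,0,0.05]},
    {"gripper":212,"offset":[0.03,0.16,0],"angular":[0,0,0.06]},
    {"gripper":212,"offset":[0.035,0.195,0],"angular":[0,0,0.07]},
    {"gripper":212,"offset":[0.04,0.23,0],"angular":[0,0,0.08]},
    {"gripper":212,"offset":[0.04,0.265,0],"angular":[0,0,0.09]},
    {"gripper":212,"offset":[0.04,0.3,0],"angular":[0,0,0.1]},
    {"gripper":212,"offset":[0.04,0.335,0],"angular":[0,0,0.11]},
    {"gripper":212,"offset":[0.04,0.37,0],"angular":[0,0,0.127]},
  ],
)

```text
time_s: 16.08
tcp_pos: [0.4278, 0.0498, 0.3163]
ee_rot: [-2.446, -1.968, 0.003]
force: [0.6, -0.1, -3.0]
finger_gap: 0.0175
finger_force: 29.9
```

Request:
jog_arm(
  commands=[
    {"gripper":212,"offset":[0,0.035,0],"angular":[0,0,0]},
    {"gripper":212,"offset":[-0.0025,0.07,0],"angular":[0,0,0]},
    {"gripper":212,"offset":[-0.005,0.105,0],"angular":[0,0,0]},
    {"gripper":212,"offset":[-0.0075,0.14,0],"angular":[0,0,0]},
    {"gripper":212,"offset":[-0.01,0.175,0],"angular":[0,0,0]},
    {"gripper":212,"offset":[-0.0125,0.21,0],"angular":[0,0,0]},
    {"gripper":212,"offset":[-0.015,0.245,0],"angular":[0,0,0]},
    {"gripper":212,"offset":[-0.0175,0.275,0],"angular":[0,0,0]},
    {"gripper":212,"offset":[-0.0175,0.3,0],"angular":[0,0,0]},
    {"gripper":212,"offset":[-0.0175,0.315,0],"angular":[0,0,0]},
    {"gripper":212,"offset":[-0.0175,0.315,0],"angular":[0,0,0]},
    {"gripper":212,"offset":[-0.0175,0.315,0],"angular":[0,0,0]},
  ],
)

```text
time_s: 17.08
tcp_pos: [0.4104, 0.3629, 0.3158]
ee_rot: [-2.447, -1.97, 0.006]
force: [0.7, 0.4, -2.8]
finger_gap: 0.0178
finger_force: 29.9
```

```bash
python3 - <<'E'
from h import *
from scipy.spatial.transform import Rotation as S
s=env.sense();R=S.from_rotvec(s["ee_rot"]).as_matrix()
print(s["tcp_pos"],np.degrees(np.arctan2(R[1,1],R[0,1])),R[:,2].round(4),s["force"],s["finger_gap"])
p=camera_params("wrist");w=camera("wrist");np.savez("w7.npz",K=p["camera_matrix"],V=p["view"]);cv2.imwrite("pics/w7full.png",w)
t=np.radians(-12.4);r=np.array([[np.cos(t),-np.sin(t)],[np.sin(t),np.cos(t)]])
for c in([.4762,.3088],[.4793,.3127]):
    print(proj("w",[[*(r@[x,y]+c),.015] for x,y in((-.098,.076),(.098,.076),(.098,-.076),(-.098,-.076))],p).round(0).tolist())
# dark rim transitions along a column: left rim edge
g=w.mean(2)
for u in range(150,440,30): print(u,g[0:220:5,u].astype(int).tolist())
E
```

```text
[0.41038719 0.36289771 0.31581568] -12.304651899706476 [-0.0028 -0.0021 -1.    ] [ 0.65890828  0.42383622 -2.78683458] 0.01780485484881963
[[244.0, 138.0], [366.0, 139.0], [358.0, 228.0], [244.0, 227.0]]
[[245.0, 135.0], [367.0, 136.0], [359.0, 225.0], [246.0, 225.0]]
150 [254, 254, 254, 254, 253, 253, 253, 251, 236, 253, 88, 229, 231, 233, 231, 234, 233, 237, 232, 234, 234, 237, 237, 242, 121, 100, 102, 98, 93, 84, 127, 218, 222, 222, 207, 175, 185, 183, 183, 184, 71, 56, 57, 56]
180 [254, 254, 254, 254, 253, 253, 252, 248, 252, 102, 88, 221, 217, 210, 215, 219, 238, 247, 248, 250, 202, 110, 106, 112, 109, 114, 109, 111, 105, 109, 107, 106, 108, 104, 129, 248, 248, 249, 145, 95, 97, 122, 230, 230]
210 [247, 150, 103, 172, 198, 218, 218, 220, 225, 220, 218, 217, 215, 217, 218, 217, 215, 214, 213, 220, 221, 213, 212, 216, 217, 200, 92, 89, 89, 89, 81, 83, 87, 86, 85, 87, 110, 216, 223, 212, 214, 213, 217, 221]
240 [83, 227, 233, 228, 227, 229, 230, 227, 226, 230, 228, 228, 231, 231, 230, 231, 228, 231, 227, 231, 233, 234, 229, 231, 233, 233, 232, 96, 231, 227, 222, 212, 186, 87, 89, 1
[... 650 characters left out ...]
134, 227, 225, 225, 224, 222, 222]
360 [98, 105, 100, 101, 104, 116, 107, 113, 117, 118, 204, 212, 220, 226, 222, 189, 202, 236, 230, 230, 234, 234, 231, 227, 226, 230, 231, 114, 214, 226, 228, 227, 226, 215, 200, 174, 108, 116, 137, 174, 186, 205, 215, 214]
390 [218, 112, 113, 116, 120, 115, 116, 113, 118, 205, 211, 213, 214, 217, 215, 215, 215, 214, 216, 213, 214, 215, 218, 219, 220, 218, 221, 218, 219, 219, 213, 102, 98, 98, 88, 194, 197, 198, 195, 195, 207, 202, 202, 198]
420 [115, 115, 114, 116, 112, 115, 117, 179, 207, 215, 214, 218, 217, 210, 216, 214, 214, 216, 214, 211, 213, 219, 219, 218, 217, 217, 217, 220, 220, 207, 109, 98, 101, 66, 61, 60, 70, 150, 186, 186, 186, 189, 187, 191]
```

Request:
jog_arm(
  commands=[
    {"gripper":212,"offset":[0,0.001,-0.01],"angular":[0,0,0]},
    {"gripper":212,"offset":[0,0.001,-0.035],"angular":[0,0,0]},
    {"gripper":212,"offset":[0,0.001,-0.07],"angular":[0,0,0]},
    {"gripper":212,"offset":[0,0.001,-0.105],"angular":[0,0,0]},
    {"gripper":212,"offset":[0,0.001,-0.14],"angular":[0,0,0]},
    {"gripper":212,"offset":[0,0.001,-0.175],"angular":[0,0,0]},
    {"gripper":212,"offset":[0,0.001,-0.205],"angular":[0,0,0]},
    {"gripper":212,"offset":[0,0.001,-0.225],"angular":[0,0,0]},
    {"gripper":212,"offset":[0,0.001,-0.237],"angular":[0,0,0]},
    {"gripper":212,"offset":[0,0.001,-0.239],"angular":[0,0,0]},
    {"gripper":212,"offset":[0,0.001,-0.239],"angular":[0,0,0]},
    {"gripper":212,"offset":[0,0.001,-0.239],"angular":[0,0,0]},
  ],
)

```text
time_s: 18.13
tcp_pos: [0.4121, 0.3632, 0.0793]
ee_rot: [2.45, 1.967, 0.002]
force: [-0.4, -0.2, -2.7]
finger_gap: 0.0177
finger_force: 29.9
```

Request:
jog_arm(
  commands=[
    {"gripper":212,"offset":[0,0,-0.002],"angular":[0,0,0]},
    {"gripper":212,"offset":[0,0,-0.004],"angular":[0,0,0]},
    {"gripper":212,"offset":[0,0,-0.006],"angular":[0,0,0]},
    {"gripper":212,"offset":[0,0,-0.007],"angular":[0,0,0]},
    {"gripper":212,"offset":[0,0,-0.007],"angular":[0,0,0]},
  ],
)

```text
time_s: 18.55
tcp_pos: [0.4118, 0.3636, 0.0719]
ee_rot: [2.449, 1.968, 0.001]
force: [-0.2, 0.4, -0.9]
finger_gap: 0.0181
finger_force: 29.9
```

Request:
jog_arm(
  commands=[
    {"gripper":212,"offset":[0,0,-0.0015],"angular":[0,0,0]},
    {"gripper":212,"offset":[0,0,-0.003],"angular":[0,0,0]},
    {"gripper":212,"offset":[0,0,-0.0045],"angular":[0,0,0]},
    {"gripper":212,"offset":[0,0,-0.0045],"angular":[0,0,0]},
    {"gripper":212,"offset":[0,0,-0.0045],"angular":[0,0,0]},
  ],
)

```text
time_s: 18.97
tcp_pos: [0.4118, 0.3635, 0.0672]
ee_rot: [2.449, 1.968, 0.001]
force: [0.0, -0.1, 2.6]
finger_gap: 0.0176
finger_force: 29.9
```

Request:
jog_arm(
  commands=[
    {"gripper":212,"offset":[0,0,-0.001],"angular":[0,0,0]},
    {"gripper":212,"offset":[0,0,-0.002],"angular":[0,0,0]},
    {"gripper":212,"offset":[0,0,-0.003],"angular":[0,0,0]},
    {"gripper":212,"offset":[0,0,-0.003],"angular":[0,0,0]},
    {"gripper":212,"offset":[0,0,-0.003],"angular":[0,0,0]},
  ],
)

```text
time_s: 19.38
tcp_pos: [0.4122, 0.3636, 0.065]
ee_rot: [2.448, 1.968, 0.003]
force: [0.0, -0.6, 8.6]
finger_gap: 0.0177
finger_force: 29.9
```

Request:
jog_arm(
  commands=[
    {"gripper":212,"offset":[0.003,-0.0007,-0.001],"angular":[0,0,0]},
    {"gripper":212,"offset":[0.007,-0.0015,-0.001],"angular":[0,0,0]},
    {"gripper":212,"offset":[0.0115,-0.0025,-0.001],"angular":[0,0,0]},
    {"gripper":212,"offset":[0.016,-0.0035,-0.001],"angular":[0,0,0]},
    {"gripper":212,"offset":[0.0205,-0.0045,-0.001],"angular":[0,0,0]},
    {"gripper":212,"offset":[0.025,-0.0055,-0.001],"angular":[0,0,0]},
    {"gripper":212,"offset":[0.0295,-0.0065,-0.001],"angular":[0,0,0]},
    {"gripper":212,"offset":[0.034,-0.0075,-0.001],"angular":[0,0,0]},
    {"gripper":212,"offset":[0.0385,-0.0084,-0.001],"angular":[0,0,0]},
    {"gripper":212,"offset":[0.043,-0.0094,-0.001],"angular":[0,0,0]},
    {"gripper":212,"offset":[0.0475,-0.0104,-0.001],"angular":[0,0,0]},
    {"gripper":212,"offset":[0.052,-0.0114,-0.001],"angular":[0,0,0]},
  ],
)

```text
time_s: 20.38
tcp_pos: [0.4642, 0.3525, 0.0643]
ee_rot: [-2.449, -1.968, -0.003]
force: [-1.9, -0.4, 10.9]
finger_gap: 0.0178
finger_force: 30.0
```

Request:
jog_arm(
  commands=[
    {"gripper":212,"offset":[0.0045,-0.001,0],"angular":[0,0,0]},
    {"gripper":212,"offset":[0.009,-0.002,0],"angular":[0,0,0]},
    {"gripper":212,"offset":[0.0135,-0.003,0],"angular":[0,0,0]},
    {"gripper":212,"offset":[0.018,-0.004,0],"angular":[0,0,0]},
    {"gripper":212,"offset":[0.0225,-0.005,0],"angular":[0,0,0]},
    {"gripper":212,"offset":[0.027,-0.006,0],"angular":[0,0,0]},
    {"gripper":212,"offset":[0.0315,-0.007,0],"angular":[0,0,0]},
    {"gripper":212,"offset":[0.036,-0.008,0],"angular":[0,0,0]},
    {"gripper":212,"offset":[0.0405,-0.009,0],"angular":[0,0,0]},
    {"gripper":212,"offset":[0.045,-0.0099,0],"angular":[0,0,0]},
    {"gripper":212,"offset":[0.0495,-0.0109,0],"angular":[0,0,0]},
    {"gripper":212,"offset":[0.052,-0.0114,0],"angular":[0,0,0]},
  ],
)

```text
time_s: 21.38
tcp_pos: [0.5172, 0.341, 0.0646]
ee_rot: [2.448, 1.967, 0.006]
force: [-0.0, -0.2, 9.0]
finger_gap: 0.018
finger_force: 29.9
```

Request:
jog_arm(
  commands=[
    {"gripper":212,"offset":[0.0045,-0.001,0],"angular":[0,0,0]},
    {"gripper":212,"offset":[0.009,-0.002,0],"angular":[0,0,0]},
    {"gripper":212,"offset":[0.0135,-0.003,0],"angular":[0,0,0]},
    {"gripper":212,"offset":[0.018,-0.004,0],"angular":[0,0,0]},
    {"gripper":212,"offset":[0.0225,-0.005,0],"angular":[0,0,0]},
    {"gripper":212,"offset":[0.027,-0.006,0],"angular":[0,0,0]},
    {"gripper":212,"offset":[0.0315,-0.007,0],"angular":[0,0,0]},
    {"gripper":212,"offset":[0.036,-0.008,0],"angular":[0,0,0]},
    {"gripper":212,"offset":[0.0405,-0.009,0],"angular":[0,0,0]},
    {"gripper":212,"offset":[0.045,-0.0099,0],"angular":[0,0,0]},
    {"gripper":212,"offset":[0.048,-0.0106,0],"angular":[0,0,0]},
    {"gripper":212,"offset":[0.048,-0.0106,0],"angular":[0,0,0]},
  ],
)

```text
time_s: 22.38
tcp_pos: [0.5655, 0.3305, 0.0648]
ee_rot: [2.448, 1.967, 0.007]
force: [-0.3, 0.7, 9.4]
finger_gap: 0.0176
finger_force: 29.9
```

Request:
jog_arm(
  commands=[
    {"gripper":212,"offset":[-0.003,0.0007,-0.0007],"angular":[0,0,0]},
    {"gripper":212,"offset":[-0.008,0.0018,-0.0007],"angular":[0,0,0]},
    {"gripper":212,"offset":[-0.014,0.003,-0.0007],"angular":[0,0,0]},
    {"gripper":212,"offset":[-0.021,0.0046,-0.0007],"angular":[0,0,0]},
    {"gripper":212,"offset":[-0.028,0.0061,-0.0007],"angular":[0,0,0]},
    {"gripper":212,"offset":[-0.035,0.0077,-0.0007],"angular":[0,0,0]},
    {"gripper":212,"offset":[-0.042,0.0092,-0.0007],"angular":[0,0,0]},
    {"gripper":212,"offset":[-0.049,0.0107,-0.0007],"angular":[0,0,0]},
    {"gripper":212,"offset":[-0.056,0.0123,-0.0007],"angular":[0,0,0]},
    {"gripper":212,"offset":[-0.063,0.0138,-0.0007],"angular":[0,0,0]},
    {"gripper":212,"offset":[-0.07,0.0154,-0.0007],"angular":[0,0,0]},
    {"gripper":212,"offset":[-0.077,0.0169,-0.0007],"angular":[0,0,0]},
  ],
)

```text
time_s: 23.38
tcp_pos: [0.4877, 0.3474, 0.0641]
ee_rot: [2.448, 1.967, 0.006]
force: [-0.8, -0.6, 9.9]
finger_gap: 0.0181
finger_force: 29.9
```

Request:
jog_arm(
  commands=[
    {"gripper":212,"offset":[-0.007,0.0015,0],"angular":[0,0,0]},
    {"gripper":212,"offset":[-0.014,0.0031,0],"angular":[0,0,0]},
    {"gripper":212,"offset":[-0.021,0.0046,0],"angular":[0,0,0]},
    {"gripper":212,"offset":[-0.028,0.0061,0],"angular":[0,0,0]},
    {"gripper":212,"offset":[-0.035,0.0077,0],"angular":[0,0,0]},
    {"gripper":212,"offset":[-0.042,0.0092,0],"angular":[0,0,0]},
    {"gripper":212,"offset":[-0.049,0.0107,0],"angular":[0,0,0]},
    {"gripper":212,"offset":[-0.056,0.0123,0],"angular":[0,0,0]},
    {"gripper":212,"offset":[-0.063,0.0138,0],"angular":[0,0,0]},
    {"gripper":212,"offset":[-0.07,0.0154,0],"angular":[0,0,0]},
    {"gripper":212,"offset":[-0.077,0.0169,0],"angular":[0,0,0]},
    {"gripper":212,"offset":[-0.081,0.0178,0],"angular":[0,0,0]},
  ],
)

```text
time_s: 24.38
tcp_pos: [0.406, 0.3652, 0.0639]
ee_rot: [2.448, 1.968, 0.004]
force: [0.2, -1.0, 11.5]
finger_gap: 0.0178
finger_force: 29.9
```

Request:
jog_arm(
  commands=[
    {"gripper":212,"offset":[0,0,0.008],"angular":[0,0,0]},
    {"gripper":212,"offset":[0,0,0.025],"angular":[0,0,0]},
    {"gripper":212,"offset":[-0.002,-0.015,0.03],"angular":[0,0,0]},
    {"gripper":212,"offset":[-0.005,-0.035,0.03],"angular":[0,0,0]},
    {"gripper":212,"offset":[-0.008,-0.055,0.03],"angular":[0,0,0]},
    {"gripper":212,"offset":[-0.01,-0.07,0.03],"angular":[0,0,0]},
    {"gripper":212,"offset":[-0.01,-0.0736,0.025],"angular":[0,0,0]},
    {"gripper":212,"offset":[-0.01,-0.0736,0.018],"angular":[0,0,0]},
    {"gripper":212,"offset":[-0.01,-0.0736,0.012],"angular":[0,0,0]},
    {"gripper":212,"offset":[-0.01,-0.0736,0.008],"angular":[0,0,0]},
    {"gripper":212,"offset":[-0.01,-0.0736,0.005],"angular":[0,0,0]},
    {"gripper":212,"offset":[-0.01,-0.0736,0.003],"angular":[0,0,0]},
  ],
)

```text
time_s: 25.38
tcp_pos: [0.3959, 0.2916, 0.0652]
ee_rot: [2.448, 1.969, 0.0]
force: [-0.5, -1.8, 7.4]
finger_gap: 0.0179
finger_force: 29.9
```

Request:
jog_arm(
  commands=[
    {"gripper":212,"offset":[0,0,-0.0015],"angular":[0,0,0]},
    {"gripper":212,"offset":[0,0,-0.003],"angular":[0,0,0]},
    {"gripper":212,"offset":[0,0,-0.003],"angular":[0,0,0]},
    {"gripper":212,"offset":[0,0,-0.003],"angular":[0,0,0]},
  ],
)

```text
time_s: 25.72
tcp_pos: [0.3967, 0.2916, 0.0637]
ee_rot: [2.447, 1.968, 0.004]
force: [-1.3, -4.1, 12.2]
finger_gap: 0.0176
finger_force: 29.9
```

Request:
jog_arm(
  commands=[
    {"gripper":212,"offset":[0.003,-0.0007,0],"angular":[0,0,0]},
    {"gripper":212,"offset":[0.007,-0.0015,0],"angular":[0,0,0]},
    {"gripper":212,"offset":[0.0115,-0.0025,0],"angular":[0,0,0]},
    {"gripper":212,"offset":[0.016,-0.0035,0],"angular":[0,0,0]},
    {"gripper":212,"offset":[0.0205,-0.0045,0],"angular":[0,0,0]},
    {"gripper":212,"offset":[0.025,-0.0055,0],"angular":[0,0,0]},
    {"gripper":212,"offset":[0.0295,-0.0065,0],"angular":[0,0,0]},
    {"gripper":212,"offset":[0.034,-0.0075,0],"angular":[0,0,0]},
    {"gripper":212,"offset":[0.0385,-0.0084,0],"angular":[0,0,0]},
    {"gripper":212,"offset":[0.043,-0.0094,0],"angular":[0,0,0]},
    {"gripper":212,"offset":[0.0475,-0.0104,0],"angular":[0,0,0]},
    {"gripper":212,"offset":[0.052,-0.0114,0],"angular":[0,0,0]},
  ],
)

```text
time_s: 26.72
tcp_pos: [0.4486, 0.2804, 0.0638]
ee_rot: [2.448, 1.968, 0.004]
force: [-1.8, -2.3, 12.0]
finger_gap: 0.0175
finger_force: 30.0
```

Request:
jog_arm(
  commands=[
    {"gripper":212,"offset":[0.0045,-0.001,0],"angular":[0,0,0]},
    {"gripper":212,"offset":[0.009,-0.002,0],"angular":[0,0,0]},
    {"gripper":212,"offset":[0.0135,-0.003,0],"angular":[0,0,0]},
    {"gripper":212,"offset":[0.018,-0.004,0],"angular":[0,0,0]},
    {"gripper":212,"offset":[0.0225,-0.005,0],"angular":[0,0,0]},
    {"gripper":212,"offset":[0.027,-0.006,0],"angular":[0,0,0]},
    {"gripper":212,"offset":[0.0315,-0.007,0],"angular":[0,0,0]},
    {"gripper":212,"offset":[0.036,-0.008,0],"angular":[0,0,0]},
    {"gripper":212,"offset":[0.0405,-0.009,0],"angular":[0,0,0]},
    {"gripper":212,"offset":[0.045,-0.0099,0],"angular":[0,0,0]},
    {"gripper":212,"offset":[0.0495,-0.0109,0],"angular":[0,0,0]},
    {"gripper":212,"offset":[0.052,-0.0114,0],"angular":[0,0,0]},
  ],
)

```text
time_s: 27.72
tcp_pos: [0.5017, 0.2691, 0.0642]
ee_rot: [2.447, 1.967, 0.007]
force: [-0.5, -1.2, 10.6]
finger_gap: 0.0178
finger_force: 30.0
```

Request:
jog_arm(
  commands=[
    {"gripper":212,"offset":[0.0045,-0.001,0],"angular":[0,0,0]},
    {"gripper":212,"offset":[0.009,-0.002,0],"angular":[0,0,0]},
    {"gripper":212,"offset":[0.0135,-0.003,0],"angular":[0,0,0]},
    {"gripper":212,"offset":[0.018,-0.004,0],"angular":[0,0,0]},
    {"gripper":212,"offset":[0.0225,-0.005,0],"angular":[0,0,0]},
    {"gripper":212,"offset":[0.027,-0.006,0],"angular":[0,0,0]},
    {"gripper":212,"offset":[0.0315,-0.007,0],"angular":[0,0,0]},
    {"gripper":212,"offset":[0.036,-0.008,0],"angular":[0,0,0]},
    {"gripper":212,"offset":[0.0405,-0.009,0],"angular":[0,0,0]},
    {"gripper":212,"offset":[0.045,-0.0099,0],"angular":[0,0,0]},
    {"gripper":212,"offset":[0.048,-0.0106,0],"angular":[0,0,0]},
    {"gripper":212,"offset":[0.048,-0.0106,0],"angular":[0,0,0]},
  ],
)

```text
time_s: 28.72
tcp_pos: [0.5501, 0.2585, 0.0644]
ee_rot: [2.447, 1.967, 0.008]
force: [0.7, -0.2, 9.6]
finger_gap: 0.0178
finger_force: 30.0
```

Request:
jog_arm(
  commands=[
    {"gripper":212,"offset":[-0.003,0.0007,0],"angular":[0,0,0]},
    {"gripper":212,"offset":[-0.008,0.0018,0],"angular":[0,0,0]},
    {"gripper":212,"offset":[-0.014,0.003,0],"angular":[0,0,0]},
    {"gripper":212,"offset":[-0.021,0.0046,0],"angular":[0,0,0]},
    {"gripper":212,"offset":[-0.028,0.0061,0],"angular":[0,0,0]},
    {"gripper":212,"offset":[-0.035,0.0077,0],"angular":[0,0,0]},
    {"gripper":212,"offset":[-0.042,0.0092,0],"angular":[0,0,0]},
    {"gripper":212,"offset":[-0.049,0.0107,0],"angular":[0,0,0]},
    {"gripper":212,"offset":[-0.056,0.0123,0],"angular":[0,0,0]},
    {"gripper":212,"offset":[-0.063,0.0138,0],"angular":[0,0,0]},
    {"gripper":212,"offset":[-0.07,0.0154,0],"angular":[0,0,0]},
    {"gripper":212,"offset":[-0.077,0.0169,0],"angular":[0,0,0]},
  ],
)

```text
time_s: 29.72
tcp_pos: [0.4722, 0.2755, 0.0642]
ee_rot: [2.447, 1.967, 0.007]
force: [-0.4, -1.6, 10.2]
finger_gap: 0.0176
finger_force: 30.0
```

Request:
jog_arm(
  commands=[
    {"gripper":212,"offset":[-0.007,0.0015,0],"angular":[0,0,0]},
    {"gripper":212,"offset":[-0.014,0.0031,0],"angular":[0,0,0]},
    {"gripper":212,"offset":[-0.021,0.0046,0],"angular":[0,0,0]},
    {"gripper":212,"offset":[-0.028,0.0061,0],"angular":[0,0,0]},
    {"gripper":212,"offset":[-0.035,0.0077,0],"angular":[0,0,0]},
    {"gripper":212,"offset":[-0.042,0.0092,0],"angular":[0,0,0]},
    {"gripper":212,"offset":[-0.049,0.0107,0],"angular":[0,0,0]},
    {"gripper":212,"offset":[-0.056,0.0123,0],"angular":[0,0,0]},
    {"gripper":212,"offset":[-0.063,0.0138,0],"angular":[0,0,0]},
    {"gripper":212,"offset":[-0.07,0.0154,0],"angular":[0,0,0]},
    {"gripper":212,"offset":[-0.077,0.0169,0],"angular":[0,0,0]},
    {"gripper":212,"offset":[-0.081,0.0178,0],"angular":[0,0,0]},
  ],
)

```text
time_s: 30.72
tcp_pos: [0.3904, 0.2934, 0.0639]
ee_rot: [2.447, 1.968, 0.006]
force: [0.1, -1.8, 10.8]
finger_gap: 0.0172
finger_force: 30.0
```

Both rows have been rolled out and back at about 12–14 N on the wheel. Now I'm returning the roller.

Request:
jog_arm(
  commands=[
    {"gripper":212,"offset":[0,0,0.006],"angular":[0,0,0]},
    {"gripper":212,"offset":[0,0,0.02],"angular":[0,0,0]},
    {"gripper":212,"offset":[0,0,0.045],"angular":[0,0,0]},
    {"gripper":212,"offset":[0,0,0.075],"angular":[0,0,0]},
    {"gripper":212,"offset":[0,0,0.11],"angular":[0,0,0]},
    {"gripper":212,"offset":[0,0,0.145],"angular":[0,0,0]},
    {"gripper":212,"offset":[0,0,0.18],"angular":[0,0,0]},
    {"gripper":212,"offset":[0,0,0.21],"angular":[0,0,0]},
    {"gripper":212,"offset":[0.005,0,0.235],"angular":[0,0,0]},
    {"gripper":212,"offset":[0.01,-0.01,0.2552],"angular":[0,0,0]},
    {"gripper":212,"offset":[0.02,-0.03,0.2552],"angular":[0,0,-0.01]},
    {"gripper":212,"offset":[0.03,-0.06,0.2552],"angular":[0,0,-0.02]},
  ],
)

```text
time_s: 31.72
tcp_pos: [0.4202, 0.2337, 0.3185]
ee_rot: [2.465, 1.947, 0.005]
force: [1.1, -0.7, -3.4]
finger_gap: 0.018
finger_force: 30.0
```

Request:
jog_arm(
  commands=[
    {"gripper":212,"offset":[0.005,-0.03,0],"angular":[0,0,-0.01]},
    {"gripper":212,"offset":[0.01,-0.065,0],"angular":[0,0,-0.02]},
    {"gripper":212,"offset":[0.01,-0.1,0],"angular":[0,0,-0.03]},
    {"gripper":212,"offset":[0.01,-0.135,0],"angular":[0,0,-0.04]},
    {"gripper":212,"offset":[0.01,-0.17,0],"angular":[0,0,-0.05]},
    {"gripper":212,"offset":[0.01,-0.205,0],"angular":[0,0,-0.06]},
    {"gripper":212,"offset":[0.005,-0.24,0],"angular":[0,0,-0.07]},
    {"gripper":212,"offset":[0,-0.275,0],"angular":[0,0,-0.08]},
    {"gripper":212,"offset":[-0.005,-0.31,0],"angular":[0,0,-0.09]},
    {"gripper":212,"offset":[-0.01,-0.345,0],"angular":[0,0,-0.1]},
    {"gripper":212,"offset":[-0.015,-0.38,0],"angular":[0,0,-0.107]},
    {"gripper":212,"offset":[-0.02,-0.415,0],"angular":[0,0,-0.107]},
  ],
)

```text
time_s: 32.72
tcp_pos: [0.3992, -0.184, 0.3173]
ee_rot: [-2.569, -1.808, -0.0]
force: [-0.0, 0.5, -2.9]
finger_gap: 0.0175
finger_force: 30.0
```

Request:
jog_arm(
  commands=[
    {"gripper":212,"offset":[-0.003,-0.035,0],"angular":[0,0,0]},
    {"gripper":212,"offset":[-0.006,-0.07,0],"angular":[0,0,0]},
    {"gripper":212,"offset":[-0.009,-0.1,0],"angular":[0,0,0]},
    {"gripper":212,"offset":[-0.0105,-0.125,0],"angular":[0,0,0]},
    {"gripper":212,"offset":[-0.0105,-0.138,0],"angular":[0,0,0]},
    {"gripper":212,"offset":[-0.0105,-0.14,0],"angular":[0,0,0]},
    {"gripper":212,"offset":[-0.0105,-0.14,0],"angular":[0,0,0]},
    {"gripper":212,"offset":[-0.0105,-0.14,0],"angular":[0,0,0]},
  ],
)

```text
time_s: 33.38
tcp_pos: [0.3894, -0.3215, 0.3174]
ee_rot: [-2.567, -1.809, -0.001]
force: [-0.4, 0.2, -2.2]
finger_gap: 0.0178
finger_force: 30.0
```

```bash
python3 - <<'E'
from h import *
s=env.sense();print(s["time_s"],s["tcp_pos"],s["ee_rot"],s["force"],s["finger_gap"])
w=camera("wrist");cv2.imwrite("pics/w8full.png",w)
a=cv2.imread("pics/w6full.png");A,B=[i.astype(np.float32).mean(2) for i in(a,w)]
for n,(x,y,u,v) in {"block":(225,168,300,222),"cheek":(220,150,300,185),"dock":(215,118,295,165)}.items():
    r=cv2.matchTemplate(w,a[y:v,x:u],cv2.TM_CCOEFF_NORMED);m=cv2.minMaxLoc(r);print(n,m[1],m[3][0]-x,m[3][1]-y)
E
```

```text
33.3833 [ 0.38943928 -0.32149265  0.31736061] [-2.56730095e+00 -1.80912424e+00 -8.60899490e-04] [-0.35902358  0.18384856 -2.15908738] 0.017839599289159357
block 0.9945775866508484 0 0
cheek 0.9789856672286987 1 0
dock 0.9811497330665588 2 1
```

Request:
jog_arm(
  commands=[
    {"gripper":212,"offset":[0,0,-0.01],"angular":[0,0,0]},
    {"gripper":212,"offset":[0,0,-0.035],"angular":[0,0,0]},
    {"gripper":212,"offset":[0,0,-0.07],"angular":[0,0,0]},
    {"gripper":212,"offset":[0,0,-0.105],"angular":[0,0,0]},
    {"gripper":212,"offset":[0,0,-0.14],"angular":[0,0,0]},
    {"gripper":212,"offset":[0,0,-0.17],"angular":[0,0,0]},
    {"gripper":212,"offset":[0,0,-0.195],"angular":[0,0,0]},
    {"gripper":212,"offset":[0,0,-0.21],"angular":[0,0,0]},
    {"gripper":212,"offset":[0,0,-0.222],"angular":[0,0,0]},
    {"gripper":212,"offset":[0,0,-0.23],"angular":[0,0,0]},
    {"gripper":212,"offset":[0,0,-0.23],"angular":[0,0,0]},
    {"gripper":212,"offset":[0,0,-0.23],"angular":[0,0,0]},
  ],
)

```text
time_s: 34.43
tcp_pos: [0.3895, -0.3222, 0.088]
ee_rot: [2.568, 1.809, 0.0]
force: [-1.0, 0.3, -2.1]
finger_gap: 0.0178
finger_force: 30.0
```

Request:
jog_arm(
  commands=[
    {"gripper":212,"offset":[0,0,-0.004],"angular":[0,0,0]},
    {"gripper":212,"offset":[0,0,-0.009],"angular":[0,0,0]},
    {"gripper":212,"offset":[0,0,-0.014],"angular":[0,0,0]},
    {"gripper":212,"offset":[0,0,-0.018],"angular":[0,0,0]},
    {"gripper":212,"offset":[0,0,-0.021],"angular":[0,0,0]},
    {"gripper":212,"offset":[0,0,-0.0225],"angular":[0,0,0]},
    {"gripper":212,"offset":[0,0,-0.0225],"angular":[0,0,0]},
    {"gripper":212,"offset":[0,0,-0.0225],"angular":[0,0,0]},
  ],
)

```text
time_s: 35.1
tcp_pos: [0.3891, -0.3227, 0.065]
ee_rot: [-2.569, -1.808, -0.0]
force: [-0.1, -0.1, -2.6]
finger_gap: 0.0176
finger_force: 30.0
```

Request:
jog_arm(
  commands=[
    {"gripper":212,"offset":[0,0,-0.001],"angular":[0,0,0]},
    {"gripper":212,"offset":[0,0,-0.002],"angular":[0,0,0]},
    {"gripper":212,"offset":[0,0,-0.003],"angular":[0,0,0]},
    {"gripper":212,"offset":[0,0,-0.003],"angular":[0,0,0]},
    {"gripper":212,"offset":[0,0,-0.003],"angular":[0,0,0]},
  ],
)

```text
time_s: 35.52
tcp_pos: [0.3892, -0.3228, 0.0626]
ee_rot: [2.568, 1.808, 0.0]
force: [-1.2, 1.8, 3.9]
finger_gap: 0.0176
finger_force: 30.0
```

It is seated: the force turned positive at the original pickup height. Releasing and backing off to the viewing pose.

Request:
jog_arm(
  commands=[
    {"gripper":190,"offset":[0,0,0.0005],"angular":[0,0,0]},
    {"gripper":140,"offset":[0,0,0.0005],"angular":[0,0,0]},
    {"gripper":80,"offset":[0,0,0.0005],"angular":[0,0,0]},
    {"gripper":80,"offset":[0,0,0.0005],"angular":[0,0,0]},
    {"gripper":80,"offset":[0,0,0.0005],"angular":[0,0,0]},
    {"gripper":80,"offset":[0,0,0.01],"angular":[0,0,0]},
    {"gripper":80,"offset":[0,0,0.035],"angular":[0,0,0]},
    {"gripper":40,"offset":[0,0,0.07],"angular":[0,0,0]},
    {"gripper":0,"offset":[0,0,0.105],"angular":[0,0,0]},
    {"gripper":0,"offset":[0,0,0.145],"angular":[0,0,0]},
    {"gripper":0,"offset":[0,0,0.185],"angular":[0,0,0]},
    {"gripper":0,"offset":[0,0,0.215],"angular":[0,0,0]},
  ],
)

```text
time_s: 36.52
tcp_pos: [0.3893, -0.3228, 0.2815]
ee_rot: [2.565, 1.806, 0.001]
force: [0.7, -0.6, 0.7]
finger_gap: 0.0899
finger_force: 0.0
```

Request:
jog_arm(
  commands=[
    {"gripper":0,"offset":[-0.01,-0.025,0.009],"angular":[0,0,0.012]},
    {"gripper":0,"offset":[-0.019,-0.047,0.009],"angular":[0,0,0.012]},
    {"gripper":0,"offset":[-0.019,-0.047,0.009],"angular":[0,0,0.012]},
    {"gripper":0,"offset":[-0.019,-0.047,0.009],"angular":[0,0,0.012]},
    {"gripper":0,"offset":[-0.019,-0.047,0.009],"angular":[0,0,0.012]},
  ],
)

```text
time_s: 36.93
tcp_pos: [0.37, -0.369, 0.286]
ee_rot: [-2.558, -1.823, -0.001]
force: [0.1, 0.2, 0.1]
finger_gap: 0.092
finger_force: 0.0
```

```bash
python3 - <<'E'
from h import *
s=env.sense();print(s["time_s"],s["tcp_pos"],s["force"],s["finger_gap"])
w=camera("wrist");t=camera("top");c=camera("scene");cv2.imwrite("pics/w9full.png",w);cv2.imwrite("pics/t9full.png",t)
def M(n,a,b,x,y,u,v):
    m=cv2.minMaxLoc(cv2.matchTemplate(b,a[y:v,x:u],cv2.TM_CCOEFF_NORMED));print(n,round(m[1],3),m[3][0]-x,m[3][1]-y)
a=cv2.imread("pics/w5full.png");M("roller+dock",a,w,225,92,300,165);M("grip",a,w,245,100,272,162);M("dock",a,w,226,94,296,104);M("shaker",a,w,340,125,380,160)
t0=cv2.imread("pics/top0.png");s0=cv2.imread("pics/scene0.png")
M("mill",t0,t,97,172,133,202);M("red",t0,t,150,132,176,162);M("mill s",s0,c,205,92,222,118);M("red s",s0,c,246,112,266,140)
h=cv2.cvtColor(t,cv2.COLOR_BGR2HSV);m=cv2.inRange(h,(20,90,80),(34,255,255));m[:,:100]=0
n,_,st,ce=cv2.connectedComponentsWithStats(m)
for i in range(1,n):
    if st[i,4]>8: print(st[i],ce[i].round(1),ray("top",ce[i],.096)[:2].round(4))
E
```

```text
36.9333 [ 0.3700121  -0.36902516  0.28602015] [0.12906556 0.15191724 0.10954466] 0.09196392145890625
roller+dock 0.989 0 0
grip 0.98 0 0
dock 0.974 0 0
shaker 0.998 0 0
mill 0.997 0 0
red 0.998 0 0
mill s 0.851 0 0
red s 0.805 0 0
[256 128   4   8  11] [257.  132.4] [ 0.6971 -0.0285]
[167 247  14  14 123] [173.5 253.3] [0.298  0.2368]
```

```bash
python3 -c "
from bench import sign_off
print(sign_off())"
```

```text
the job is handed in; nothing more can be done
None
```

I handed the job in at about 37 s: the jar stands upright on the bare worktop, both rows were rolled out and back at about 12–15 N, and the roller is back upright in its stand. The camera comparison shows the mill, shaker and red-lidded jar unmoved. That the strips are fully home rests on the force readings, since I couldn't measure their height directly. My first grasp of the roller slipped off its grip block and pressed on it with about 16 N, but the roller stayed upright in the stand.

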